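# Feed the earring tray under the three-tier box with a push stick

## Robot

A 6-joint arm with a two-finger parallel gripper is mounted at the origin on the work surface. World frame = base frame: x ahead of the robot, y to its left, z up, the work surface at z = 0. Lengths are in mm, angles in rad, forces in N, time in s.
With the tool pointing down it reaches from about 400 to 825 mm from the base axis. Payload 7 kg.
Tool frame: the origin (TCP) lies at the very end of the fingers, on their centre line; the grasp point (between the pads) lies 19 mm behind it; z points along the fingers, x is the direction in which the jaws open and shut, and the axes are right-handed (so a half turn about z gives the same grasp; the last joint's range is limited). The gripper opens to 88 mm and grips with 3 to 60 N. Pads are 19 mm wide; open, the fingers measure 130 mm over their backs; the gripper's body (78 mm by 193 mm) begins 47 mm behind the grasp point.
Start: joints at [1.466, 0.359, 0.012, 0, -1.224, -0.288], TCP at [258.381, 623.566, 226.561] pointing down, gripper open.
Joint ranges: [-3.07, 3.07], [-1.43, 2.12], [-1.02, 1.25], [-3.03, 1.67], [-3.05, -0], [-3.03, 3.03]. Speed limits (rad/s): [2.39, 2.39, 3.01, 3.14, 3.14, 3.14].

## Interface

Orientations are given as a unit quaternion [x, y, z, w].
In Python, from rig import * gives the robot as it stands.
- The arm moves only by the tool carry_out, never from a script. Its arguments are lists of equal length, an entry for each row: "xyz": the shift along the tool's x, y, z in mm, a list of three; "turn": the turn, a rotation vector about the tool's x, y, z in rad, a list of three; "fingers": the opening, from -1 (shut) to 1 (fully open). In form: {"xyz": [[tx, ty, tz], ...], "turn": [[wx, wy, wz], ...], "fingers": [fingers, ...]}. A call has 1 to 5 rows; each row shifts and turns the commanded pose from where the row before left it, along the tool's axes as they then stand; what a row does not reach is not made up. A row lasts 1/8 s, in which the tool goes at most 62.5 mm and 10.7 degrees, less where a joint would pass 70% of its speed; a pose out of reach is approached as far as the arm can. A call is refused whole if a number of a shift passes 62.5 or a number of a turn 0.188, either way. A call with a gripper value outside its range is refused whole. The fingers move at their own pace and stop on an object; "newtons" is the grip in N (left out, the last holds). Time passes only in rows, so rows that do not move let the fingers close. It gives the time, the measured TCP pose, the force and the opening at its end, in the units of the state.
- read_state(): the state, without advancing time (a new reading comes with each control period).
- get_image(name): name is "side" or "top" or "wrist"; returns the picture (400x640x3 uint8, red, green, blue); there is no depth.
- get_calibration(name): a dict with "mtx" (3x3 intrinsics, pixels), "world_from_camera" (4x4, takes a point from camera to world coordinates); the wrist camera has in their place "T_tool_cam" (4x4, takes a point from camera to tool coordinates, whose origin is the TCP and whose axes are the tool frame's). Camera axes: x right, y down, z forward; pixel columns grow to the right and rows downward; lengths in mm; the calibration is good to about 2 mm. A picture is of the moment at which its call begins: read the wrist's pose just before it. get_calibration takes no time and is no camera call.
- close_job(): hands the job in, once; it reports no verdict.
The state is a dict: "time": time; "joint_positions": joint angles; "qd": joint speeds; "effort": joint torques, N m; "ee_pos": TCP position; "tool_rot": TCP orientation; "ft_force": force on the tool from outside, world axes, zero at the start; "ft_torque": the same for the moment, N m; "grip_width": finger opening in mm.
Only numpy, scipy, OpenCV 4.12 (cv2) and the standard library are available. Lean on these libraries where they do the work, as an engineer would, in place of code of your own. Each camera call takes 0.05 s, during which the arm holds its last target.

## Task

Put the wooden earring tray away: with the wooden push stick behind it, and never with the gripper itself, feed it from the sill through the low opening under the three-tier box until it sits fully home and square against the two stop screws of the cross divider, and keep it pressed there with a firm 5 to 10 newtons for about a second, never forcing it beyond about 15. Then draw the stick right out of the opening and leave it lying flat on the table, grip upright, let go. Leave everything else on the dressing table as it is.

Things in the scene. Friction and masses are not known exactly. Their poses are not given: they have to be found in the camera images.
- tier: White plastic three-tier box, fixed. Origin: table level, middle of the plane of the low opening; x = feed direction (into the opening), y left, z up. Floor 4 mm thick, 110 wide, from x = -160 (open sill, the tray starts there) to +180 mm. Sill rails 14 mm high, 92 mm apart to x = -30, then a lead-in to the opening. Upper tiers, 110 mm wide, 140 mm high, cover x = 0 to 90 mm.
- mouth (a point): Middle of the opening's lower edge, on the floor (4 mm above the table); axes as tier. The opening is 69 mm wide and 26 mm high (clear), too low for a gripper. It runs on as a 69 mm wide channel, covered up to x = 90 mm and open from above beyond, with walls 26 mm high.
- divider: White plastic cross divider, 4 mm thick, 68 wide, 38 high with its tab, fixed across the channel 125 to 150 mm beyond the opening. Origin: bottom middle of the face towards the opening, on the channel floor; x = feed direction. Two rigid stop screws, 36 mm apart, stand out of this face by 2 to 16 mm, both alike, not measured: home, when the tray's front bears on both tips, must be felt. Force then climbs by 5 N or more per mm.
- tray_center (a point): Centre (half-way up) of the shallow wooden earring tray, 90 mm long (its x), 64 wide, 18 high, about 0.14 kg; it lies loose on the sill, a little skewed and off-centre, front (+x) to the opening. Sliding it takes 0.3 to 3 N. Its flat rear face is 45 mm behind this point.
- tray_front (a point): Middle of the tray's front face, half-way up (45 mm ahead of tray_center); x = tray's long axis, forward.
- stick_grip (a point): Grasp point of the wooden push stick (0.11 kg), 45 mm above its flat underside, in its upright grip block: 22 mm thick (stick's y), 36 long (x), top 71 mm above the underside. Stick's x points along the blade to the head. Blade 22 mm wide, 12 high, from 40 mm behind to 148 mm ahead of this point. It lies flat on the table, grip upright.
- stick_head (a point): Middle of the flat front face of the stick's cross head (44 mm wide, 14 mm high, 12 mm thick), 160 mm ahead of the grip and 7 mm above the underside; this face is what pushes the tray's rear. It passes into the opening.
- bangle: Bystander: gold-toned steel bangle, 68 mm across, 8 mm high, lying beside the sill. Origin at the centre of its underside.
- paperweight: Bystander: round glass paperweight, 60 mm across, 39 mm high, on the other side of the sill. Origin at the centre of its underside.
- roller: Bystander: purple hair roller, 36 mm across, 62 mm high, standing in the top tier (up to 151 mm above the table). Origin at the centre of its underside.
- perfume: Bystander: amber perfume bottle, 44 mm across, 100 mm high, at the back. Origin at the centre of its underside.
- cream_jar: Bystander: white cream jar, 66 mm across, 50 mm high, at the back. Origin at the centre of its underside.
- brush: Bystander: wooden hairbrush, 195 mm long, 30 mm high, lying at the left. Origin at the centre of its underside.
- varnish: Bystander: small bottle, 28 mm across, 60 mm high, at the left. Origin at the centre of its underside.
Not all that is in view belongs to the job. Leave any green or turquoise look-alike of the part that bears stick_grip alone.

How it is judged:
By the outcome, as a careful person would: the job done as asked, in the order asked, and still so for the second after the job is handed in, with the robot touching nothing.
It also fails if it takes over 72 s, if anything falls off the work surface, if the arm or the gripper's body presses on something with over 40 N, if the wrist force passes 120 N, or if a joint passes its speed limit or range.

## Working session

There is one attempt and no reset: what is moved stays moved. The work goes in short steps, Python scripts to look and compute and a tool call to move; the robot and the scene stay as the last step left them, time stands still between calls to the robot, and variables do not carry over. Pictures are saved under pics/ and viewed, and the job is handed in when it is done.

Besides the shell and the picture viewer there is one more tool, called after "Request:" as name(argument=value, ...), one argument or row to a line, values as JSON. carry_out: Moves the arm, as the interface text tells. Its arguments: {"type":"object","properties":{"xyz":{"type":"array"},"turn":{"type":"array"},"fingers":{"type":"array"},"newtons":{"type":"number"}},"required":["xyz","turn","fingers"]}

```bash
ls; mkdir -p pics; python3 - <<'E'
from rig import *
import cv2
s=read_state();print(s)
for n in("side","top","wrist"):
    cv2.imwrite(f"pics/{n}0.png",get_image(n)[:,:,::-1]);print(n,get_calibration(n))
E
```

```text
pics
{'time': 0.0, 'joint_positions': array([ 1.46608910e+00,  3.59383718e-01,  1.10804507e-02, -3.72004587e-04,
       -1.22412984e+00, -2.88116591e-01]), 'qd': array([ 0.0008196 ,  0.0004486 , -0.00061169,  0.00021243, -0.00086779,
        0.00050895]), 'effort': array([ 6.78605484e-04, -5.82716274e+01,  2.93046534e+01,  6.99741036e+00,
        6.82981830e-03, -1.65499409e-04]), 'ee_pos': array([258.20852918, 623.12613573, 225.63021375]), 'tool_rot': array([-5.55465511e-01,  8.31539154e-01, -5.17432070e-04, -6.57729939e-04]), 'ft_force': array([0.55209126, 0.21642064, 0.20733739]), 'ft_torque': array([-0.00066484, -0.01449759,  0.00497725]), 'grip_width': 88.26072070806535}
side {'mtx': array([[436.1796699 ,   0.        , 317.31846671],
       [  0.        , 436.1796699 , 200.3461577 ],
       [  0.        ,   0.        ,   1.        ]]), 'world_from_camera': array([[ 7.97166429e-01, -3.47042388e-01,  4.94051885e-01,
        -1.86735265e+02],
       [-6.03632142e-01, -4.74931153e-01,  6.40366018e-01,
        -8.94947055e+02],
       [ 1.24064792e-02, -8.08703889e-01, -5.88085112e-0
[... 470 characters left out ...]
0],
       [ 4.43261873e-03, -2.00224169e-01, -9.79740085e-01,
         1.33353490e+03],
       [ 0.00000000e+00,  0.00000000e+00,  0.00000000e+00,
         1.00000000e+00]])}
wrist {'mtx': array([[282.09766745,   0.        , 317.38324481],
       [  0.        , 282.09766745, 199.43638575],
       [  0.        ,   0.        ,   1.        ]]), 'T_tool_cam': array([[ 9.99999383e-01,  1.10285102e-03,  1.33237368e-04,
        -9.03619551e-01],
       [-1.10205556e-03,  9.69823541e-01,  2.43805424e-01,
        -6.46145517e+01],
       [ 1.39664325e-04, -2.43805420e-01,  9.69824158e-01,
        -1.57780342e+02],
       [ 0.00000000e+00,  0.00000000e+00,  0.00000000e+00,
         1.00000000e+00]])}
```

View pics/side0.png

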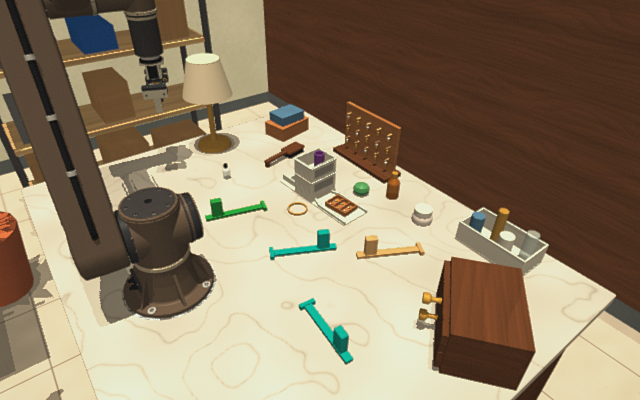

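View pics/top0.png

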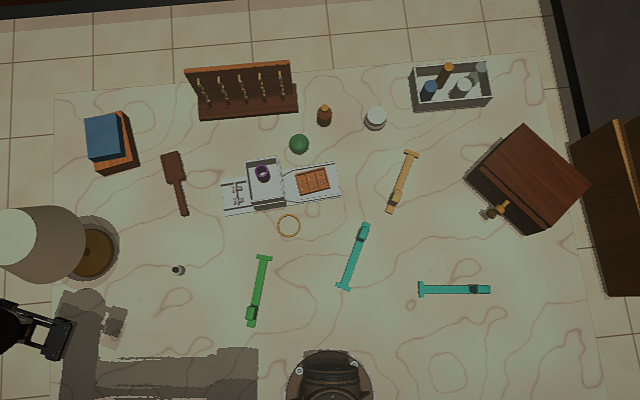

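View pics/wrist0.png

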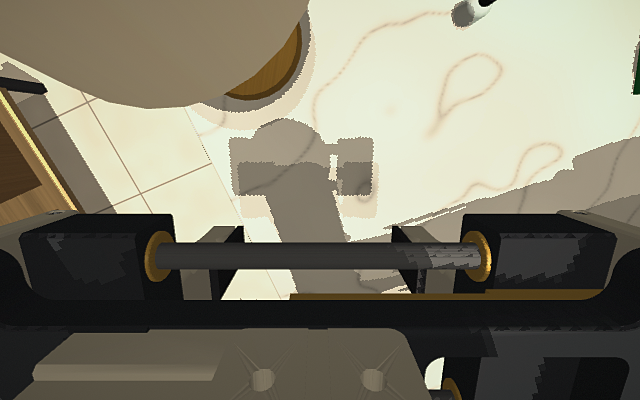

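Candidates for the stick in the top view are the natural-wood one (402,182), the turquoise ones (354,257) and (455,290), and the green one (258,290). I choose the wooden one and check it in a crop.

```bash
python3 - <<'E'
import cv2
t=cv2.imread("pics/top0.png")
a=t[130:240,210:350];cv2.imwrite("pics/c1.png",cv2.resize(a,None,fx=5.5,fy=5.4,interpolation=cv2.INTER_CUBIC))
a=t[140:225,370:440];cv2.imwrite("pics/c2.png",cv2.resize(a,None,fx=7,fy=7,interpolation=cv2.INTER_CUBIC))
s=cv2.imread("pics/side0.png")
a=s[140:270,270:440];cv2.imwrite("pics/c3.png",cv2.resize(a,None,fx=4.5,fy=4.5,interpolation=cv2.INTER_CUBIC))
E
```

```text
(no output)
```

View pics/c1.png

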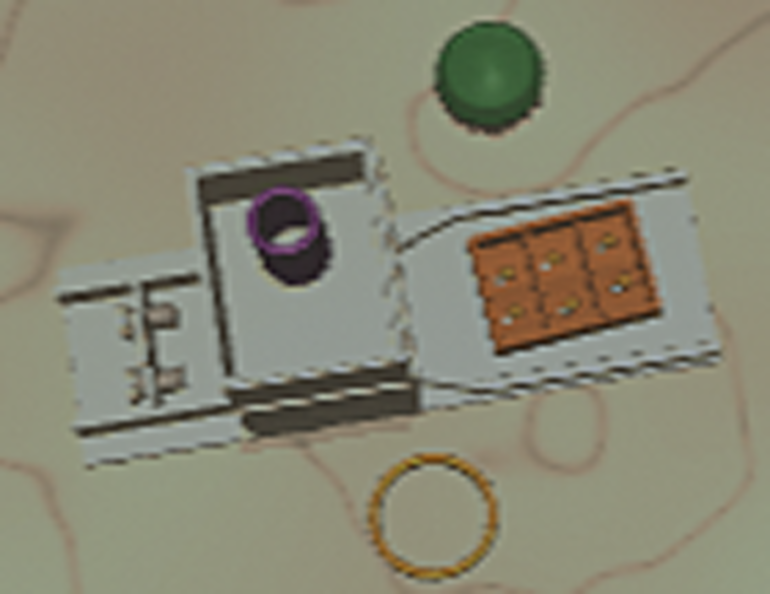

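View pics/c2.png

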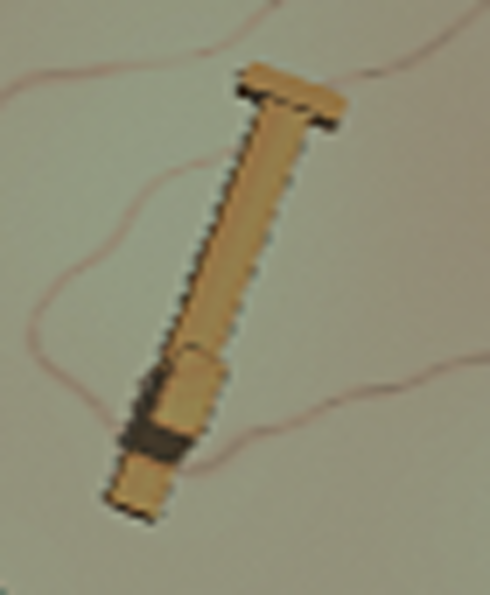

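View pics/c3.png

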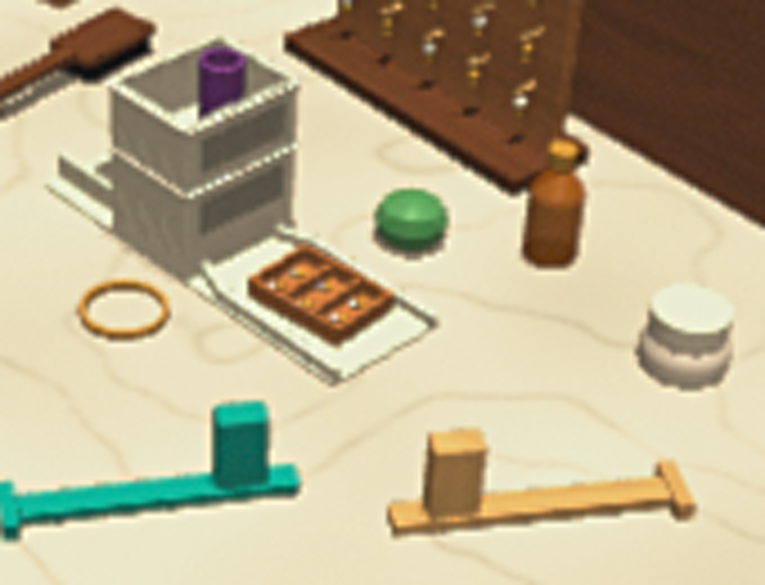

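```bash
cat > h.py <<'E'
import numpy as np, cv2
from scipy.optimize import least_squares
from rig import *
def proj(name,P,pose=None):
    c=get_calibration(name)
    if 'world_from_camera' in c: W=np.array(c['world_from_camera'])
    else: W=pose@np.array(c['T_tool_cam'])
    T=np.linalg.inv(W);q=(T[:3,:3]@np.array(P,float).T).T+T[:3,3]
    q=q@np.array(c['mtx']).T
    return q[:,:2]/q[:,2:]
def fit(obs,x0,pose=None):
    # obs: (cam, [local xyz], [u,v])
    def tr(p,L):
        c,s=np.cos(p[2]),np.sin(p[2]);return [p[0]+c*L[0]-s*L[1],p[1]+s*L[0]+c*L[1],L[2]]
    def r(p): return np.concatenate([proj(n,[tr(p,L)],pose)[0]-np.array(u) for n,L,u in obs])
    s=least_squares(r,x0,loss='soft_l1');return s.x,r(s.x).reshape(-1,2)
def pix(name,u,v,z,pose=None):
    c=get_calibration(name)
    W=np.array(c['world_from_camera']) if 'world_from_camera' in c else pose@np.array(c['T_tool_cam'])
    d=W[:3,:3]@np.linalg.inv(c['mtx'])@[u,v,1];return W[:3,3]+d*(z-W[2,3])/d[2]
E
cat > f1.py <<'E'
from h import *
np.set_printoptions(precision=2,suppress=True)
c1=lambda x,y:(210-.5+.5/5.5+x/5.5,130-.4+y/5.4)
c2=lambda x,y:(370-.43+x/7,140-.43+y/7)
c3=lambda x,y:(270-.39+x/4.5,140-.39+y/4.5)
T='top';S='side'
p,r=fit([(T,[0,-55,140],c1(365,140)),(T,[0,55,140],c1(410,360)),(T,[90,-55,140],c1(190,170)),(T,[90,55,140],c1(230,385)),(T,[-160,55,0],c1(720,360)),(T,[180,55,0],c1(87,466)),
(S,[-160,55,0],c3(338,382)),(S,[-160,-55,0],c3(440,323)),(S,[0,55,140],c3(190,132)),(S,[90,55,140],c3(112,86)),(S,[0,-55,140],c3(298,86))],[650,100,1.5])
print('tier',p,p[2]);print(r)
p,r=fit([(T,[-45,-32,22],c1(632,202)),(T,[45,-32,22],c1(470,243)),(T,[45,32,22],c1(497,354)),(T,[-45,32,22],c1(661,313))],[650,100,1.5])
print('tray T',p);print(r)
p,r=fit([(S,[-45,-32,22],c3(395,295)),(S,[45,-32,22],c3(308,244)),(S,[45,32,22],c3(249,284)),(S,[-45,32,22],c3(336,330))],[650,100,1.5])
print('tray S',p);print(r)
st=[(T,[160,22,14],c2(250,62)),(T,[160,-22,14],c2(348,100)),(T,[-40,11,12],c2(107,490)),(T,[18,11,71],c2(185,343)),(T,[18,-11,71],c2(228,365)),(T,[-18,11,71],c2(150,420)),(T,[-18,-11,71],c2(194,437))]
p,r=fit(st,[650,-150,.3]);print('stick T',p);print(r)
ss=[(S,[-18,11,71],c3(428,436)),(S,[-18,-11,71],c3(433,442)),(S,[18,-11,71],c3(487,437)),(S,[160,-22,0],c3(690,515)),(S,[-40,-11,0],c3(396,533)),(S,[160,-22,14],c3(693,503))]
p,r=fit(ss,[650,-150,.3]);print('stick S',p);print(r)
E
python3 f1.py
```

```text
tier [585.93  73.15   1.65] 1.6523382826972006
[[ 1.1  -0.04]
 [-0.26 -1.22]
 [-0.43  0.23]
 [-1.45  0.2 ]
 [ 0.61 -0.61]
 [ 0.8   0.36]
 [-0.5   1.37]
 [ 0.27  0.78]
 [-0.29 -0.32]
 [-0.61 -0.86]
 [ 0.25 -1.35]]
tray T [591.03 -10.79   1.72]
[[ 0.05  0.  ]
 [-0.4  -0.18]
 [-0.01  0.07]
 [ 0.34  0.1 ]]
tray S [593.6  -13.77   1.7 ]
[[ 0.15  0.11]
 [-0.25  0.16]
 [-0.18 -1.15]
 [ 0.26  0.48]]
stick T [ 514.63 -239.04 -653.95]
[[ 0.28 -0.33]
 [ 0.19 -0.25]
 [-0.2   1.2 ]
 [-0.88 -0.49]
 [ 0.35 -0.66]
 [-0.5   0.16]
 [ 0.63  0.74]]
stick S [ 519.02 -235.27 -107.32]
[[-0.62 -2.62]
 [ 0.06  1.03]
 [ 0.36  1.05]
 [ 0.41  0.11]
 [-0.92 -0.21]
 [ 0.48 -0.72]]
```

```bash
cat >> h.py <<'E'
from scipy.spatial.transform import Rotation as Ro
import json,sys
def plan(tx,ty,tz,th,turns=0,maxs=58,n=None,maxr=.18):
    """rows from present measured pose to TCP target, camera(-tool y) heading th (turns adds 2pi)."""
    s=read_state();R=Ro.from_quat(s['tool_rot']);p=np.array(s['ee_pos'])
    Y=-R.as_matrix()[:,1];c=np.arctan2(Y[1],Y[0])
    d=np.array([tx,ty,tz])-p
    dth=th-c
    dth=(dth+np.pi)%(2*np.pi)-np.pi+turns*2*np.pi
    # target rotation: tool down
    def Rt(t): return Ro.from_matrix(np.array([[-np.sin(t),-np.cos(t),0],[np.cos(t),-np.sin(t),0],[0,0,-1]]))
    N=n or int(np.ceil(max(np.linalg.norm(d)/maxs,abs(dth)/maxr,1)))
    xs=[];ts=[];cur=R
    for i in range(N):
        nx=Rt(c+dth*(i+1)/N)
        xs.append([round(float(v),1) for v in cur.inv().apply(d/N)])
        ts.append([round(float(v),3)+0. for v in (cur.inv()*nx).as_rotvec()]);cur=nx
    print('head now',round(c,4),'rows',N,'q',np.round(s['joint_positions'],2),'t',s['time'],'p',np.round(p,1))
    for i in range(0,N,5): print(json.dumps(xs[i:i+5]),json.dumps(ts[i:i+5]))
def st():
    s=read_state();R=Ro.from_quat(s['tool_rot']).as_matrix();Y=-R[:,1]
    print('t',round(s['time'],2),'p',np.round(s['ee_pos'],2),'head',round(np.arctan2(Y[1],Y[0]),4),'tilt',np.round(R[:,2],3),'F',np.round(s['ft_force'],2),'w',round(s['grip_width'],1),'q',np.round(s['joint_positions'],2))
def pose():
    s=read_state();M=np.eye(4);M[:3,:3]=Ro.from_quat(s['tool_rot']).as_matrix();M[:3,3]=s['ee_pos'];return M
def snap(n,f):
    M=pose();im=get_image(n);cv2.imwrite(f'pics/{f}.png',im[:,:,::-1]);np.save(f'pics/{f}.npy',M)
E
python3 - <<'E'
from h import *
plan(520,250,290,-.393-1.3)
E
```

```text
Traceback (most recent call last):
  File "h.py", line 35, in plan
    nx=Rt(c+dth*(i+1)/N)
  File "h.py", line 31, in Rt
    def Rt(t): return Ro.from_matrix(np.array([[-np.sin(t),-np.cos(t),0],[np.cos(t),-np.sin(t),0],[0,0,-1]]))
                      ~~~~~~~~~~~~~~^^^^^^^^^^^^^^^^^^^^^^^^^^^^^^^^^^^^^^^^^^^^^^^^^^^^^^^^^^^^^^^^^^^^^^^^^
  File "scipy/spatial/transform/_rotation.pyx", line 1143, in scipy.spatial.transform._rotation.Rotation.from_matrix
ValueError: Non-positive determinant (left-handed or null coordinate frame) in rotation matrix 0: [[ 0.52729966 -0.84967939  0.        ]
 [ 0.84967939  0.52729966  0.        ]
 [ 0.          0.         -1.        ]].
```

```bash
sed -i 's/\[\[-np.sin(t),-np.cos(t),0\],\[np.cos(t)/[[np.sin(t),-np.cos(t),0],[-np.cos(t)/' h.py
python3 - <<'E'
from h import *
plan(590,60,310,-1.6)
E
```

```text
head now -0.3929 rows 12 q [ 1.47  0.36  0.01 -0.   -1.22 -0.29] t 0.15 p [258.2 623.3 225.8]
[[32.8, -43.5, -7.0], [28.2, -46.6, -7.0], [23.4, -49.2, -7.0], [18.4, -51.3, -7.0], [13.1, -52.9, -7.0]] [[0.0, -0.001, 0.101], [0.0, 0.0, 0.101], [0.0, 0.0, 0.101], [0.0, 0.0, 0.101], [0.0, 0.0, 0.101]]
[[7.7, -53.9, -7.0], [2.3, -54.4, -7.0], [-3.2, -54.4, -7.0], [-8.6, -53.8, -7.0], [-14.0, -52.6, -7.0]] [[0.0, 0.0, 0.101], [0.0, 0.0, 0.101], [0.0, 0.0, 0.101], [0.0, 0.0, 0.101], [0.0, 0.0, 0.101]]
[[-19.2, -51.0, -7.0], [-24.2, -48.8, -7.0]] [[0.0, 0.0, 0.101], [0.0, 0.0, 0.101]]
```

```bash

python3 - <<'E'
from h import *
print(pix('top',92,252,0))
plan(290,420,270,-.75)
E
```

```text
[451.11797546 635.40990858   0.        ]
head now -0.3929 rows 4 q [ 1.47  0.36  0.01 -0.   -1.22 -0.29] t 0.15 p [258.2 623.3 225.8]
[[43.9, -26.8, -11.0], [41.3, -30.6, -11.0], [38.4, -34.2, -11.0], [35.2, -37.5, -11.0]] [[0.0, -0.001, 0.089], [0.0, 0.0, 0.089], [0.0, 0.0, 0.089], [0.0, 0.0, 0.089]]
```

Request:
carry_out(
  xyz=[
    [44,-27,-11],
    [41,-31,-11],
    [38,-34,-11],
    [35,-37,-11],
  ],
  turn=[
    [0,0,0.089],
    [0,0,0.089],
    [0,0,0.089],
    [0,0,0.089],
  ],
  fingers=[1,1,1,1],
)

```text
time: 0.65
ee_pos: [290.9, 419.4, 270.7]
tool_rot: [-0.398, 0.917, -0.0, -0.0]
ft_force: [0.4, 0.9, 0.1]
grip_width: 87.9
```

```bash

python3 - <<'E'
from h import *
st();plan(590,60,310,-1.6)
E
```

```text
t 0.65 p [290.88 419.41 270.66] head -0.7516 tilt [-0. -0. -1.] F [0.38 0.88 0.13] w 87.9 q [ 1.35  0.06 -0.27 -0.   -1.24 -0.53]
head now -0.7516 rows 9 q [ 1.35  0.06 -0.27 -0.   -1.24 -0.53] t 0.65 p [290.9 419.4 270.7]
[[6.5, -51.5, -4.4], [1.6, -51.9, -4.4], [-3.3, -51.9, -4.4], [-8.2, -51.3, -4.4], [-13.0, -50.3, -4.4]] [[0.0, 0.0, 0.094], [0.0, 0.0, 0.094], [0.0, 0.0, 0.094], [0.0, 0.0, 0.094], [0.0, 0.0, 0.094]]
[[-17.6, -48.9, -4.4], [-22.2, -47.0, -4.4], [-26.5, -44.7, -4.4], [-30.6, -42.0, -4.4]] [[0.0, 0.0, 0.094], [0.0, 0.0, 0.094], [0.0, 0.0, 0.094], [0.0, 0.0, 0.094]]
```

Request:
carry_out(
  xyz=[
    [6.5,-51.5,-4.5],
    [1.5,-52,-4.5],
    [-3.5,-52,-4.5],
    [-8,-51,-4.5],
    [-13,-50,-4.5],
  ],
  turn=[
    [0,0,0.094],
    [0,0,0.094],
    [0,0,0.094],
    [0,0,0.094],
    [0,0,0.094],
  ],
  fingers=[1,1,1,1,1],
)

```text
time: 1.27
ee_pos: [458.3, 221.1, 293.3]
tool_rot: [-0.174, 0.985, 0.0, 0.0]
ft_force: [0.4, 0.7, -0.2]
grip_width: 87.7
```

Request:
carry_out(
  xyz=[
    [-18,-49,-4.5],
    [-22,-47,-4.5],
    [-26,-45,-4.5],
    [-31,-42,-4.5],
    [0,0,0],
  ],
  turn=[
    [0,0,0.094],
    [0,0,0.094],
    [0,0,0.094],
    [0,0,0.094],
    [0,0,0],
  ],
  fingers=[1,1,1,1,1],
)

```text
time: 1.9
ee_pos: [593.0, 60.4, 310.2]
tool_rot: [0.015, 1.0, -0.0, -0.001]
ft_force: [-0.2, 0.1, -0.2]
grip_width: 87.9
```

```bash

python3 - <<'E'
from h import *
st();snap('wrist','w1')
E
```

```text
t 1.9 p [592.96  60.4  310.16] head -1.6 tilt [-0.001 -0.001 -1.   ] F [-0.24  0.08 -0.2 ] w 87.9 q [ 0.43  0.19 -0.03  0.   -1.35 -0.46]
```

View pics/w1.png

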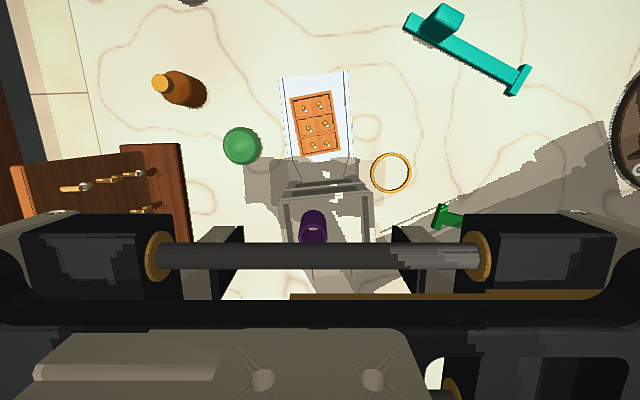

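```bash

python3 - <<'E'
import cv2
t=cv2.imread("pics/w1.png")
a=t[60:220,250:400];cv2.imwrite("pics/c4.png",cv2.resize(a,None,fx=3.75,fy=3.75,interpolation=cv2.INTER_CUBIC))
E
```

```text
(no output)
```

View pics/c4.png

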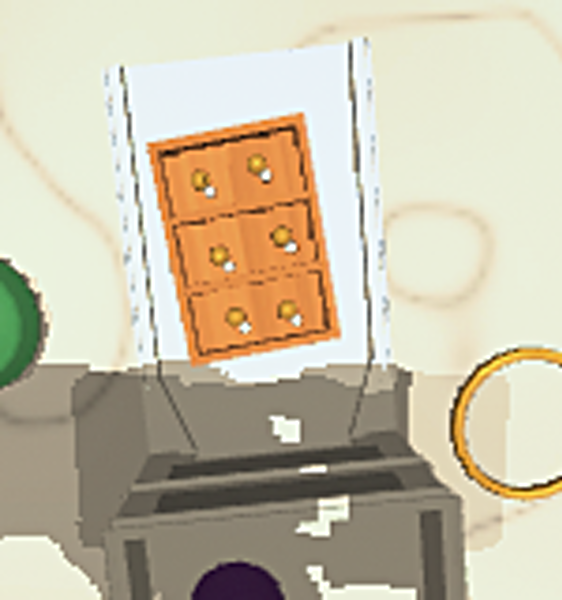

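```bash

python3 - <<'E'
from h import *
np.set_printoptions(precision=2,suppress=True)
M=np.load('pics/w1.npy');k=lambda x,y:(250-.37+x/3.75,60-.37+y/3.75)
W='wrist'
p,r=fit([(W,[-45,-32,22],k(149,144)),(W,[-45,32,22],k(303,113)),(W,[45,32,22],k(341,337)),(W,[45,-32,22],k(194,362))],[590,-10,1.7],M);print('tray',p,r.ravel())
for z in(14,18):
  o=[(W,[-160,55,z],k(371,37)),(W,[-160,-55,z],k(105,68)),(W,[0,-55,140],k(107,527)),(W,[0,55,140],k(463,495))]
  p,r=fit(o,[590,70,1.65],M);print('tier',p,r.ravel())
  f=lambda L:proj(W,[[p[0]+np.cos(p[2])*L[0]-np.sin(p[2])*L[1],p[1]+np.sin(p[2])*L[0]+np.cos(p[2])*L[1],L[2]]],M)[0]
  for L in([0,-34.5,4],[0,34.5,4],[-160,46,z],[-160,-46,z],[-30,46,4],[-30,-46,4]):
    q=f(L);print(L,(q-[249.63,59.63])*3.75)
E
```

```text
tray [593.19 -10.39   1.73] [-0.54 -0.29  0.55 -0.5   0.48  0.1  -0.5   1.11]
tier [583.16  75.17   1.64] [ 1.17 -0.49 -1.24 -0.75  1.73  0.81 -1.6   0.28]
[0, -34.5, 4] [198.26 449.56]
[0, 34.5, 4] [353.11 433.99]
[-160, 46, 14] [352.76  37.64]
[-160, -46, 14] [122.74  62.76]
[-30, 46, 4] [374.04 363.47]
[-30, -46, 4] [164.35 384.86]
tier [583.08  75.48   1.64] [ 1.41 -0.85 -1.65 -0.95  1.81  1.1  -1.55  0.48]
[0, -34.5, 4] [198.46 450.33]
[0, 34.5, 4] [353.27 434.61]
[-160, 46, 18] [353.46  36.34]
[-160, -46, 18] [121.38  61.94]
[-30, 46, 4] [374.13 364.09]
[-30, -46, 4] [164.5  385.69]
```

```bash

python3 - <<'E'
from h import *
plan(570,-130,270,-1.9)
E
```

```text
head now -1.5977 rows 4 q [ 0.43  0.19 -0.03 -0.   -1.35 -0.46] t 1.95 p [592.   61.6 310.1]
[[4.2, -48.0, 10.1], [0.6, -48.2, 10.0], [-3.1, -48.1, 10.0], [-6.7, -47.8, 10.0]] [[-0.001, -0.001, 0.076], [0.0, 0.0, 0.076], [0.0, 0.0, 0.076], [0.0, 0.0, 0.076]]
```

Request:
carry_out(
  xyz=[
    [4,-48,10],
    [0.5,-48,10],
    [-3,-48,10],
    [-7,-48,10],
    [0,0,0],
  ],
  turn=[
    [0,0,0.076],
    [0,0,0.076],
    [0,0,0.076],
    [0,0,0.076],
    [0,0,0],
  ],
  fingers=[1,1,1,1,1],
)

```text
time: 2.58
ee_pos: [569.0, -130.0, 270.1]
tool_rot: [0.165, 0.986, -0.0, -0.001]
ft_force: [0.1, -0.5, -0.1]
grip_width: 87.5
```

```bash

python3 - <<'E'
from h import *
st();snap('wrist','w2')
E
```

```text
t 2.58 p [ 568.95 -130.02  270.15] head -1.9014 tilt [-0.002  0.    -1.   ] F [ 0.06 -0.46 -0.13] w 87.5 q [ 0.11  0.18 -0.13 -0.   -1.26 -0.44]
```

View pics/w2.png

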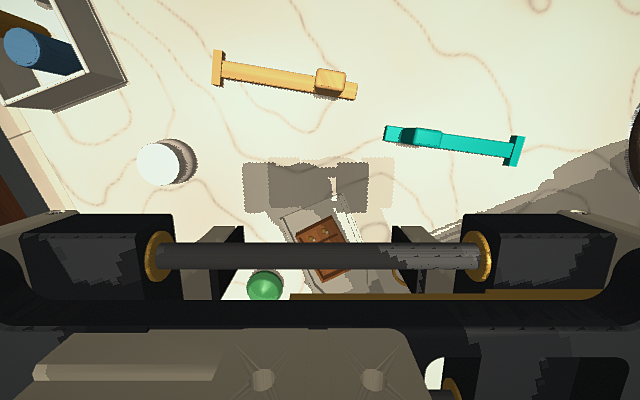

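```bash

python3 - <<'E'
import cv2
t=cv2.imread("pics/w2.png")
a=t[40:110,200:370];cv2.imwrite("pics/c5.png",cv2.resize(a,None,fx=4.7,fy=4.7,interpolation=cv2.INTER_CUBIC))
E
```

```text
(no output)
```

View pics/c5.png

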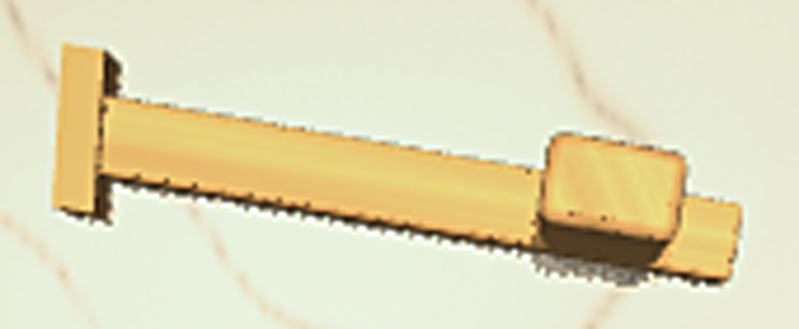

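```bash

python3 - <<'E'
from h import *
np.set_printoptions(precision=2,suppress=True)
M=np.load('pics/w2.npy');k=lambda x,y:(200-.4+x/4.7,40-.4+y/4.7)
W='wrist'
p,r=fit([(W,[160,-22,14],k(63,42)),(W,[160,22,14],k(53,208)),(W,[18,-11,71],k(550,131)),(W,[18,11,71],k(539,214)),(W,[-18,-11,71],k(688,151)),(W,[-18,11,71],k(670,241)),(W,[-40,-11,12],k(743,203)),(W,[-40,11,12],k(728,281))],[516,-237,-.5],M);print('stick',p,r.ravel())
plan(p[0],p[1],150,p[2]+np.pi)
plan(p[0],p[1],150,p[2]+np.pi,turns=-1)
E
```

```text
stick [ 514.9  -239.35   -0.49] [-0.6   0.14 -0.61 -0.3  -0.33 -1.06 -0.87  1.16  0.66 -0.11  1.15  0.46
  0.26 -0.07  0.46 -0.  ]
head now -1.8996 rows 10 q [ 0.11  0.18 -0.13 -0.   -1.26 -0.44] t 2.625 p [ 569.6 -128.9  270.7]
[[1.6, -12.2, 12.1], [-0.5, -12.3, 12.1], [-2.6, -12.0, 12.1], [-4.7, -11.4, 12.1], [-6.5, -10.4, 12.1]] [[0.0, -0.001, 0.173], [0.0, 0.0, 0.173], [0.0, 0.0, 0.173], [0.0, 0.0, 0.173], [0.0, 0.0, 0.173]]
[[-8.2, -9.2, 12.1], [-9.7, -7.6, 12.1], [-10.9, -5.8, 12.1], [-11.7, -3.9, 12.1], [-12.2, -1.8, 12.1]] [[0.0, 0.0, 0.173], [0.0, 0.0, 0.173], [0.0, 0.0, 0.173], [0.0, 0.0, 0.173], [0.0, 0.0, 0.173]]
head now -1.8996 rows 45 q [ 0.11  0.18 -0.13 -0.   -1.26 -0.44] t 2.625 p [ 569.6 -128.9  270.7]
[[0.4, -2.7, 2.7], [-0.1, -2.7, 2.7], [-0.6, -2.7, 2.7], [-1.1, -2.5, 2.7], [-1.5, -2.3, 2.7]] [[0.0, -0.001, 0.178], [0.0, 0.0, 0.178], [0.0, 0.0, 0.178], [0.0, 0.0, 0.178], [0.0, 0.0, 0.178]]
[[-1.9, -2.0, 2.7], [-2.2, -1.6, 2.7], [-2.5, -1.2, 2.7], [-2.6, -0.8, 2.7], [-2.7, -0.3, 2.7]] [[0.0, 0.0, 0.178], [0.0, 0.0, 0.178], [0.0, 0.0, 0.178], [0.0, 0.0, 0.178], [0
[... 624 characters left out ...]
[2.7, -0.4, 2.7], [2.6, -0.9, 2.7]] [[0.0, 0.0, 0.178], [0.0, 0.0, 0.178], [0.0, 0.0, 0.178], [0.0, 0.0, 0.178], [0.0, 0.0, 0.178]]
[[2.4, -1.3, 2.7], [2.1, -1.7, 2.7], [1.8, -2.1, 2.7], [1.4, -2.4, 2.7], [1.0, -2.6, 2.7]] [[0.0, 0.0, 0.178], [0.0, 0.0, 0.178], [0.0, 0.0, 0.178], [0.0, 0.0, 0.178], [0.0, 0.0, 0.178]]
[[0.5, -2.7, 2.7], [0.0, -2.7, 2.7], [-0.5, -2.7, 2.7], [-0.9, -2.6, 2.7], [-1.4, -2.4, 2.7]] [[0.0, 0.0, 0.178], [0.0, 0.0, 0.178], [0.0, 0.0, 0.178], [0.0, 0.0, 0.178], [0.0, 0.0, 0.178]]
[[-1.8, -2.1, 2.7], [-2.1, -1.7, 2.7], [-2.4, -1.3, 2.7], [-2.6, -0.9, 2.7], [-2.7, -0.4, 2.7]] [[0.0, 0.0, 0.178], [0.0, 0.0, 0.178], [0.0, 0.0, 0.178], [0.0, 0.0, 0.178], [0.0, 0.0, 0.178]]
```

Request:
carry_out(
  xyz=[
    [1.6,-12.2,12],
    [-0.5,-12.3,12],
    [-2.6,-12,12],
    [-4.7,-11.4,12],
    [-6.5,-10.4,12],
  ],
  turn=[
    [0,-0.001,0.173],
    [0,0,0.173],
    [0,0,0.173],
    [0,0,0.173],
    [0,0,0.173],
  ],
  fingers=[1,0.8,0.6,0.4,0.4],
)

```text
time: 3.25
ee_pos: [543.5, -182.1, 211.1]
tool_rot: [0.563, 0.827, 0.0, 0.001]
ft_force: [-0.7, -1.2, 0.2]
grip_width: 62.0
```

Request:
carry_out(
  xyz=[
    [-8.2,-9.2,12],
    [-9.7,-7.6,12],
    [-10.9,-5.8,12],
    [-11.7,-3.9,12],
    [-12.2,-1.8,12],
  ],
  turn=[
    [0,0,0.173],
    [0,0,0.173],
    [0,0,0.173],
    [0,0,0.173],
    [0,0,0.173],
  ],
  fingers=[0.3,0.3,0.3,0.3,0.3],
)

```text
time: 3.88
ee_pos: [516.4, -237.5, 151.1]
tool_rot: [0.857, 0.515, 0.001, 0.001]
ft_force: [0.6, -1.2, -0.1]
grip_width: 57.2
```

```bash

python3 - <<'E'
from h import *
st();snap('wrist','w3');plan(515.3,-239,80,-.493+np.pi);snap('side','s3')
E
```

```text
t 3.88 p [ 516.38 -237.49  151.15] head 2.6518 tilt [ 0.002 -0.    -1.   ] F [ 0.55 -1.25 -0.15] w 57.2 q [-0.09  0.25 -0.33  0.   -0.99 -1.97]
head now 2.6427 rows 2 q [-0.09  0.25 -0.34 -0.   -0.99 -1.98] t 3.925 p [ 514.9 -238.   149.4]
[[-0.3, 0.5, 34.7], [-0.3, 0.4, 34.7]] [[-0.001, 0.0, -0.003], [0.0, 0.0, -0.003]]
```

View pics/w3.png

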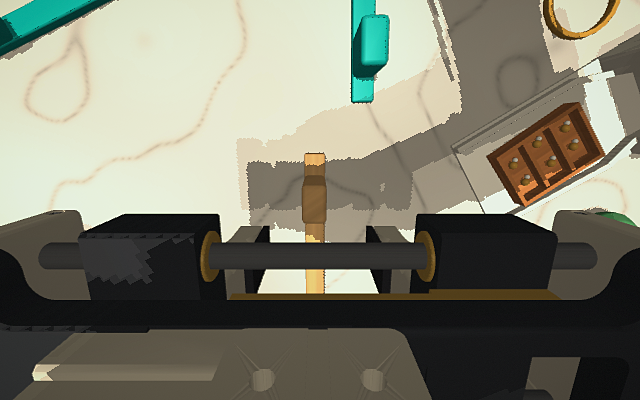

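View pics/s3.png

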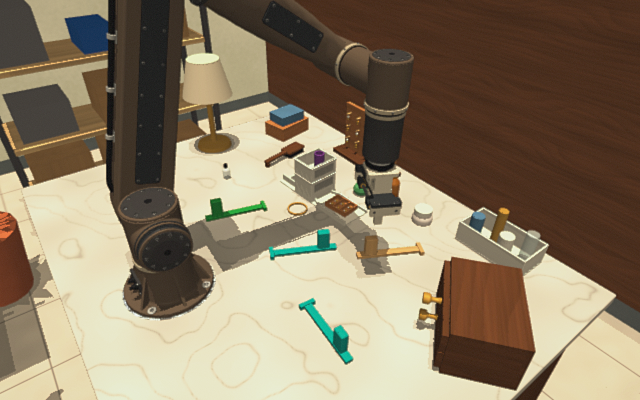

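The wrist view shows the wooden stick (tail 314,158, grip 314,200) vertical and centred between the fingers. Descending.

Request:
carry_out(
  xyz=[
    [-0.3,0.5,40],
    [-0.3,0.5,40],
    [0,0,30],
    [0,0,12.5],
  ],
  turn=[
    [-0.001,0,-0.003],
    [0,0,-0.003],
    [0,0,0],
    [0,0,0],
  ],
  fingers=[0.3,0.3,0.3,0.3],
)

```text
time: 4.47
ee_pos: [516.7, -238.7, 27.6]
tool_rot: [0.854, 0.52, -0.0, 0.0]
ft_force: [0.0, 0.1, 0.4]
grip_width: 56.7
```

Request:
carry_out(
  xyz=[
    [0,0,0],
    [0,0,0],
    [0,0,0],
    [0,0,0],
  ],
  turn=[
    [0,0,0],
    [0,0,0],
    [0,0,0],
    [0,0,0],
  ],
  fingers=[-1,-1,-1,-1],
  newtons=35,
)

```text
time: 4.97
ee_pos: [517.0, -240.1, 29.4]
tool_rot: [0.855, 0.518, 0.001, 0.001]
ft_force: [-0.1, -0.6, -0.1]
grip_width: 22.6
```

```bash

python3 - <<'E'
from h import *
st();snap('side','s4')
t=cv2.imread("pics/s4.png")
a=t[170:290,310:460];cv2.imwrite("pics/c6.png",cv2.resize(a,None,fx=4.5,fy=4.5,interpolation=cv2.INTER_CUBIC))
E
```

```text
t 4.97 p [ 517.02 -240.11   29.41] head 2.6606 tilt [ 0.003 -0.001 -1.   ] F [-0.05 -0.64 -0.12] w 22.6 q [-0.09  0.39 -0.46  0.   -0.72 -1.96]
```

View pics/c6.png

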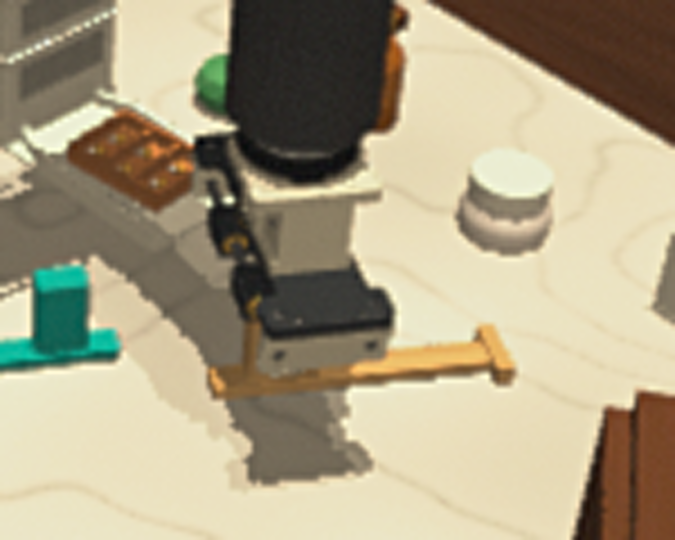

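Request:
carry_out(
  xyz=[
    [0,0,-15],
    [0,0,-40],
    [0,0,-50],
    [0,0,-35],
    [0,0,0],
  ],
  turn=[
    [0,0,0],
    [0,0,0],
    [0,0,0],
    [0,0,0],
    [0,0,0],
  ],
  fingers=[-1,-1,-1,-1,-1],
)

```text
time: 5.65
ee_pos: [518.1, -240.3, 172.8]
tool_rot: [0.855, 0.518, 0.003, 0.003]
ft_force: [-0.2, 1.0, -1.8]
grip_width: 21.9
```

```bash

python3 - <<'E'
from h import *
st();plan(608,-236,165,1.645-np.pi,maxr=.15)
E
```

```text
t 5.65 p [ 518.11 -240.29  172.84] head 2.6607 tilt [ 0.008 -0.002 -1.   ] F [-0.24  1.01 -1.84] w 21.9 q [-0.09  0.23 -0.31  0.   -1.03 -1.96]
head now 2.6607 rows 15 q [-0.09  0.23 -0.31  0.   -1.03 -1.96] t 5.65 p [ 518.1 -240.3  172.8]
[[3.0, 5.2, 0.6], [2.3, 5.6, 0.5], [1.5, 5.8, 0.5], [0.6, 6.0, 0.5], [-0.2, 6.0, 0.5]] [[0.009, -0.001, -0.142], [0.0, 0.0, -0.142], [0.0, 0.0, -0.142], [0.0, 0.0, -0.142], [0.0, 0.0, -0.142]]
[[-1.1, 5.9, 0.5], [-1.9, 5.7, 0.5], [-2.7, 5.4, 0.5], [-3.4, 4.9, 0.5], [-4.1, 4.4, 0.5]] [[0.0, 0.0, -0.142], [0.0, 0.0, -0.142], [0.0, 0.0, -0.142], [0.0, 0.0, -0.142], [0.0, 0.0, -0.142]]
[[-4.7, 3.8, 0.5], [-5.1, 3.1, 0.5], [-5.5, 2.3, 0.5], [-5.8, 1.5, 0.5], [-6.0, 0.7, 0.5]] [[0.0, 0.0, -0.142], [0.0, 0.0, -0.142], [0.0, 0.0, -0.142], [0.0, 0.0, -0.142], [0.0, 0.0, -0.142]]
```

Request:
carry_out(
  xyz=[
    [3,5,0.5],
    [2.3,5.6,0.5],
    [1.5,5.8,0.5],
    [0.6,6,0.5],
    [-0.2,6,0.5],
  ],
  turn=[
    [0,0,-0.142],
    [0,0,-0.142],
    [0,0,-0.142],
    [0,0,-0.142],
    [0,0,-0.142],
  ],
  fingers=[-1,-1,-1,-1,-1],
)

```text
time: 6.28
ee_pos: [545.7, -238.1, 165.5]
tool_rot: [0.62, 0.785, -0.0, 0.0]
ft_force: [-0.5, -0.0, -1.4]
grip_width: 21.7
```

Request:
carry_out(
  xyz=[
    [-1.1,5.9,0.5],
    [-1.9,5.7,0.5],
    [-2.7,5.4,0.5],
    [-3.4,4.9,0.5],
    [-4.1,4.4,0.5],
  ],
  turn=[
    [0,0,-0.142],
    [0,0,-0.142],
    [0,0,-0.142],
    [0,0,-0.142],
    [0,0,-0.142],
  ],
  fingers=[-1,-1,-1,-1,-1],
)

```text
time: 6.9
ee_pos: [575.7, -236.7, 163.0]
tool_rot: [0.309, 0.951, -0.0, 0.0]
ft_force: [-0.3, -0.4, -1.2]
grip_width: 22.0
```

Request:
carry_out(
  xyz=[
    [-4.7,3.8,0.5],
    [-5.1,3.1,0.5],
    [-5.5,2.3,0.5],
    [-5.8,1.5,0.5],
    [-6,0.7,0.5],
  ],
  turn=[
    [0,0,-0.142],
    [0,0,-0.142],
    [0,0,-0.142],
    [0,0,-0.142],
    [0,0,-0.142],
  ],
  fingers=[-1,-1,-1,-1,-1],
)

```text
time: 7.52
ee_pos: [605.7, -235.2, 160.5]
tool_rot: [-0.041, 0.999, -0.0, 0.0]
ft_force: [0.6, 0.2, -2.0]
grip_width: 21.9
```

Request:
carry_out(
  xyz=[
    [0,0,0],
  ],
  turn=[
    [0,0,0],
  ],
  fingers=[-1],
)

```text
time: 7.65
ee_pos: [605.8, -235.2, 160.4]
tool_rot: [-0.038, 0.999, -0.0, 0.0]
ft_force: [-0.5, -0.6, -1.3]
grip_width: 22.2
```

```bash

python3 - <<'E'
from h import *
st();snap('top','t5');snap('side','s5');st()
plan(608,-230,60,1.645-np.pi)
t=cv2.imread("pics/t5.png");a=t[130:250,290:430];cv2.imwrite("pics/c7.png",cv2.resize(a,None,fx=5,fy=5,interpolation=cv2.INTER_CUBIC))
t=cv2.imread("pics/s5.png");a=t[160:300,290:450];cv2.imwrite("pics/c8.png",cv2.resize(a,None,fx=4.2,fy=4.2,interpolation=cv2.INTER_CUBIC))
E
```

```text
t 7.65 p [ 605.8  -235.18  160.42] head -1.4938 tilt [ 0.    -0.001 -1.   ] F [-0.51 -0.64 -1.3 ] w 22.2 q [-0.07  0.36 -0.14  0.   -1.07  0.15]
t 7.75 p [ 605.62 -235.24  160.74] head -1.4962 tilt [ 0.001 -0.001 -1.   ] F [-0.4  -0.49 -1.59] w 22.0 q [-0.07  0.36 -0.14  0.   -1.07  0.14]
head now -1.4962 rows 2 q [-0.07  0.36 -0.14  0.   -1.07  0.14] t 7.75 p [ 605.6 -235.2  160.7]
[[-1.3, 2.6, 50.4], [-1.4, 2.5, 50.4]] [[-0.001, 0.001, 0.0], [0.0, 0.0, 0.0]]
```

View pics/c7.png

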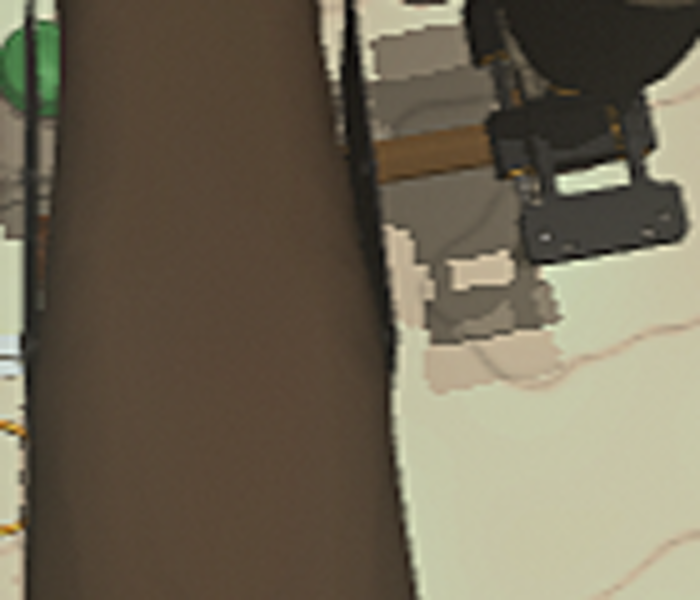

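View pics/c8.png

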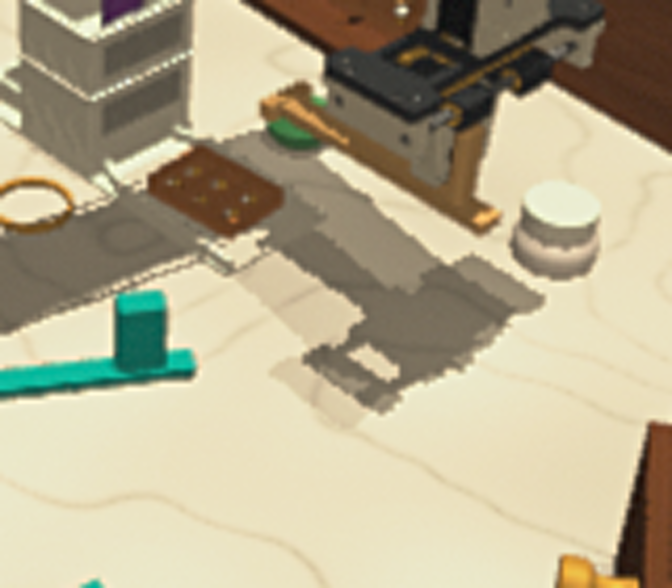

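Request:
carry_out(
  xyz=[
    [-1.3,1,50],
    [-1.3,1,45],
    [0,0,18],
    [0,0,0],
  ],
  turn=[
    [0,0,0],
    [0,0,0],
    [0,0,0],
    [0,0,0],
  ],
  fingers=[-1,-1,-1,-1],
)

```text
time: 8.25
ee_pos: [608.2, -233.3, 47.5]
tool_rot: [-0.038, 0.999, -0.0, -0.0]
ft_force: [-0.6, 1.6, -1.1]
grip_width: 22.2
```

```bash

cat > look.py <<'E'
from h import *
f=sys.argv[1];y0,y1,x0,x1=map(int,sys.argv[2:6])
st();snap('side',f);st()
t=cv2.imread(f"pics/{f}.png");a=t[y0:y1,x0:x1];k=min(790/(x1-x0),590/(y1-y0));cv2.imwrite(f"pics/{f}c.png",cv2.resize(a,None,fx=k,fy=k,interpolation=cv2.INTER_CUBIC));print('k',k)
E
python3 look.py s6 160 250 290 420
```

```text
t 8.25 p [ 608.18 -233.33   47.48] head -1.4938 tilt [-0.001 -0.001 -1.   ] F [-0.56  1.62 -1.14] w 22.2 q [-0.07  0.48 -0.25  0.   -0.84  0.14]
t 8.3 p [ 609.34 -233.52   49.  ] head -1.4932 tilt [ 0.002 -0.001 -1.   ] F [-0.06  0.27  0.38] w 22.2 q [-0.07  0.48 -0.25  0.   -0.84  0.14]
k 6.076923076923077
```

View pics/s6c.png

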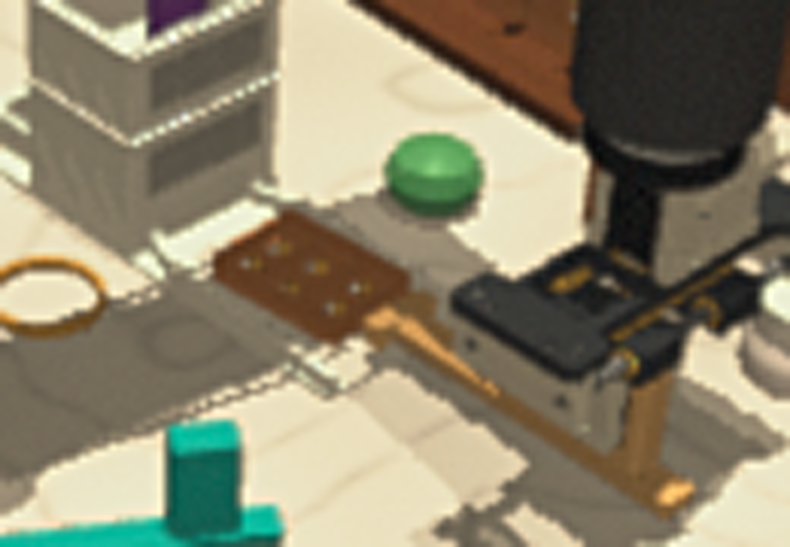

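```bash
python3 - <<'E'
from h import *
for z in(0,14):
  for y in(22,):
    th=1.645;u=np.array([np.cos(th),np.sin(th)]);n=np.array([-u[1],u[0]])
    p=np.array([608.3,-233.2])+160*u+y*n
    q=proj('side',[[*p,20+z]])[0];print(z,(q-[290,160])*6.077)
E
```

```text
0 [356.31146807 334.83757081]
14 [357.75669513 313.9683017 ]
```

Request:
carry_out(
  xyz=[
    [0,0,8],
    [0,0,6],
    [0,0,0],
    [0,0,0],
  ],
  turn=[
    [0,0,0],
    [0,0,0],
    [0,0,0],
    [0,0,0],
  ],
  fingers=[-1,-1,-1,-1],
)

```text
time: 8.8
ee_pos: [609.1, -233.3, 34.5]
tool_rot: [-0.039, 0.999, -0.001, 0.001]
ft_force: [-0.7, -0.3, -1.0]
grip_width: 21.9
```

```bash
python3 look.py s7 160 250 290 420
```

```text
t 8.8 p [ 609.05 -233.33   34.53] head -1.4927 tilt [ 0.002 -0.001 -1.   ] F [-0.66 -0.31 -0.96] w 21.9 q [-0.07  0.49 -0.26  0.   -0.82  0.14]
t 8.85 p [ 609.06 -233.28   34.52] head -1.4928 tilt [ 0.002 -0.001 -1.   ] F [-1.3   0.47 -1.4 ] w 21.5 q [-0.07  0.49 -0.26  0.   -0.82  0.14]
k 6.076923076923077
```

View pics/s7c.png

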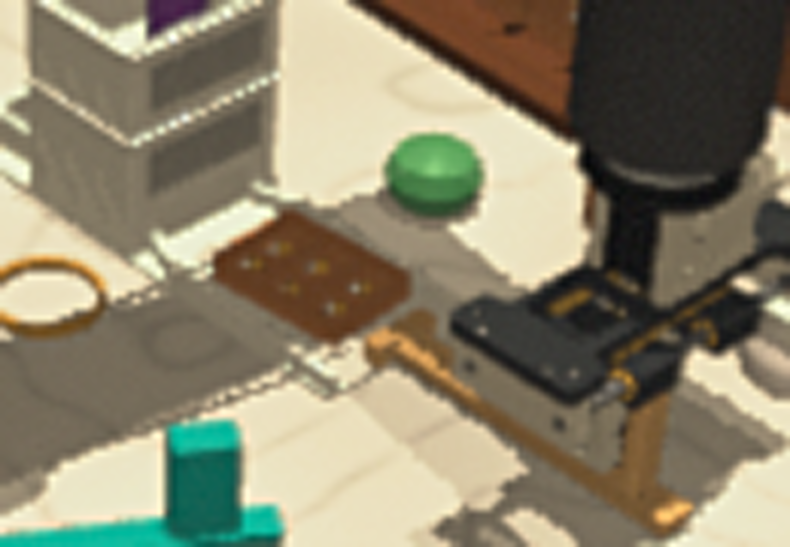

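Request:
carry_out(
  xyz=[
    [0,4,0],
    [0,4,0],
    [0,4,0],
    [0,4,0],
    [0,4,0],
  ],
  turn=[
    [0,0,0],
    [0,0,0],
    [0,0,0],
    [0,0,0],
    [0,0,0],
  ],
  fingers=[-1,-1,-1,-1,-1],
)

```text
time: 9.48
ee_pos: [607.2, -213.1, 34.3]
tool_rot: [-0.039, 0.999, -0.001, 0.001]
ft_force: [-0.3, -1.2, -1.9]
grip_width: 21.9
```

Request:
carry_out(
  xyz=[
    [0,4,0],
    [0,4,0],
    [0,4,0],
    [0,4,0],
    [0,4,0],
  ],
  turn=[
    [0,0,0],
    [0,0,0],
    [0,0,0],
    [0,0,0],
    [0,0,0],
  ],
  fingers=[-1,-1,-1,-1,-1],
)

```text
time: 10.1
ee_pos: [605.8, -193.1, 34.2]
tool_rot: [-0.039, 0.999, -0.0, 0.001]
ft_force: [-0.0, -0.6, 0.3]
grip_width: 21.6
```

```bash
python3 look.py s8 160 250 290 420
```

```text
t 10.1 p [ 605.84 -193.12   34.22] head -1.4928 tilt [ 0.002 -0.001 -1.   ] F [-0.02 -0.62  0.31] w 21.6 q [-0.    0.47 -0.3   0.   -0.8   0.08]
t 10.15 p [ 605.79 -192.69   34.22] head -1.4926 tilt [ 0.002 -0.001 -1.   ] F [-0.2   0.27 -1.32] w 22.1 q [-0.    0.47 -0.3   0.   -0.8   0.08]
k 6.076923076923077
```

View pics/s8c.png

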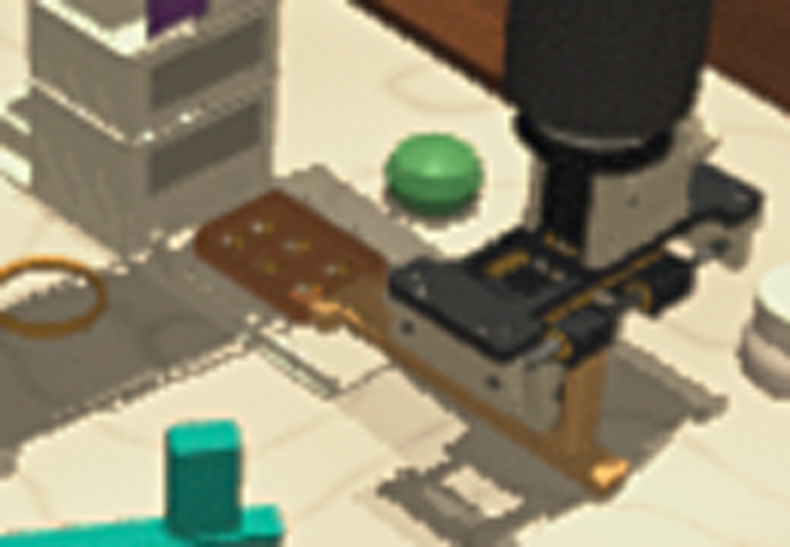

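Request:
carry_out(
  xyz=[
    [0,4,0],
    [0,4,0],
    [0,4,0],
    [0,4,0],
    [0,4,0],
  ],
  turn=[
    [0,0,0],
    [0,0,0],
    [0,0,0],
    [0,0,0],
    [0,0,0],
  ],
  fingers=[-1,-1,-1,-1,-1],
)

```text
time: 10.78
ee_pos: [604.0, -173.2, 34.0]
tool_rot: [-0.039, 0.999, -0.0, 0.001]
ft_force: [-0.7, -1.4, -1.5]
grip_width: 21.8
```

Request:
carry_out(
  xyz=[
    [0,4,0],
    [0,4,0],
    [0,4,0],
    [0,4,0],
    [0,4,0],
  ],
  turn=[
    [0,0,0],
    [0,0,0],
    [0,0,0],
    [0,0,0],
    [0,0,0],
  ],
  fingers=[-1,-1,-1,-1,-1],
)

```text
time: 11.4
ee_pos: [602.5, -153.2, 34.1]
tool_rot: [-0.039, 0.999, -0.0, 0.001]
ft_force: [-1.0, -1.0, -0.8]
grip_width: 21.9
```

```bash
python3 look.py s9 150 240 270 400
```

```text
t 11.4 p [ 602.54 -153.2    34.08] head -1.4928 tilt [ 0.002 -0.001 -1.   ] F [-1.03 -1.   -0.83] w 21.9 q [ 0.07  0.45 -0.33  0.   -0.78  0.01]
t 11.45 p [ 602.62 -152.8    34.11] head -1.4927 tilt [ 0.002 -0.001 -1.   ] F [-0.99  0.15 -0.64] w 21.8 q [ 0.07  0.45 -0.33  0.   -0.78  0.01]
k 6.076923076923077
```

View pics/s9c.png

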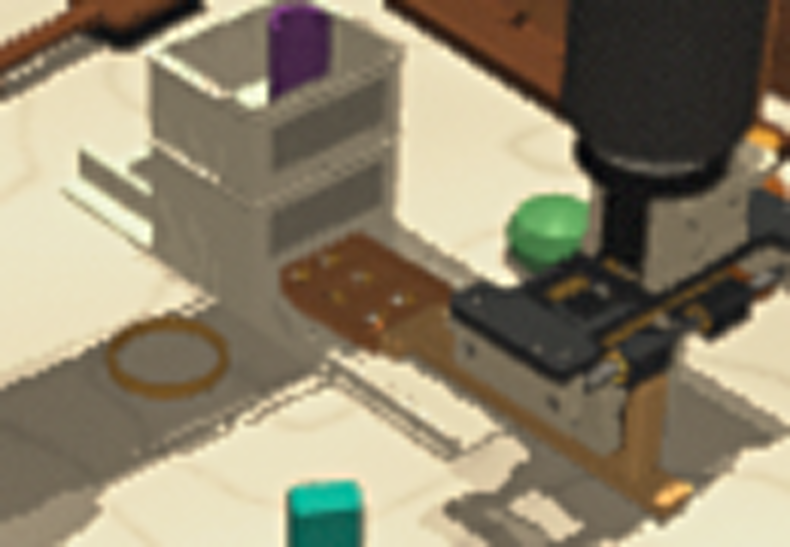

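Request:
carry_out(
  xyz=[
    [0,4,0],
    [0,4,0],
    [0,4,0],
    [0,4,0],
    [0,4,0],
  ],
  turn=[
    [0,0,0],
    [0,0,0],
    [0,0,0],
    [0,0,0],
    [0,0,0],
  ],
  fingers=[-1,-1,-1,-1,-1],
)

```text
time: 12.08
ee_pos: [601.0, -133.3, 34.1]
tool_rot: [-0.039, 0.999, -0.0, 0.001]
ft_force: [-0.6, -1.6, -0.5]
grip_width: 21.4
```

Request:
carry_out(
  xyz=[
    [0,4,0],
    [0,4,0],
    [0,4,0],
    [0,4,0],
    [0,4,0],
  ],
  turn=[
    [0,0,0],
    [0,0,0],
    [0,0,0],
    [0,0,0],
    [0,0,0],
  ],
  fingers=[-1,-1,-1,-1,-1],
)

```text
time: 12.7
ee_pos: [599.5, -113.4, 34.1]
tool_rot: [-0.039, 0.999, -0.0, 0.001]
ft_force: [-0.2, -0.9, -1.3]
grip_width: 22.0
```

Request:
carry_out(
  xyz=[
    [0,4,0],
    [0,4,0],
    [0,4,0],
    [0,4,0],
    [0,4,0],
  ],
  turn=[
    [0,0,0],
    [0,0,0],
    [0,0,0],
    [0,0,0],
    [0,0,0],
  ],
  fingers=[-1,-1,-1,-1,-1],
)

```text
time: 13.32
ee_pos: [598.0, -93.4, 34.1]
tool_rot: [-0.039, 0.999, -0.0, 0.001]
ft_force: [-0.5, -2.6, -1.4]
grip_width: 22.1
```

```bash
python3 look.py s10 150 240 270 400; python3 - <<'E'
from h import *
snap('top','t10')
t=cv2.imread("pics/t10.png");a=t[130:230,210:350];cv2.imwrite("pics/t10c.png",cv2.resize(a,None,fx=5.5,fy=5.5,interpolation=cv2.INTER_CUBIC))
E
```

```text
t 13.32 p [597.96 -93.42  34.11] head -1.4928 tilt [ 0.002 -0.001 -1.   ] F [-0.53 -2.62 -1.41] w 22.1 q [ 0.17  0.43 -0.37  0.   -0.77 -0.09]
t 13.38 p [598.06 -92.99  34.13] head -1.4927 tilt [ 0.002 -0.001 -1.   ] F [-0.95  0.08 -1.09] w 22.0 q [ 0.17  0.43 -0.37  0.   -0.77 -0.09]
k 6.076923076923077
```

View pics/s10c.png

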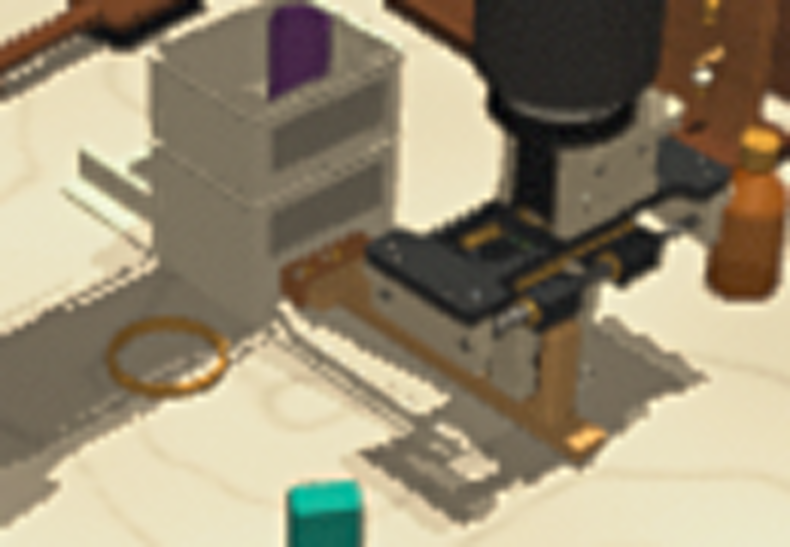

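View pics/t10c.png

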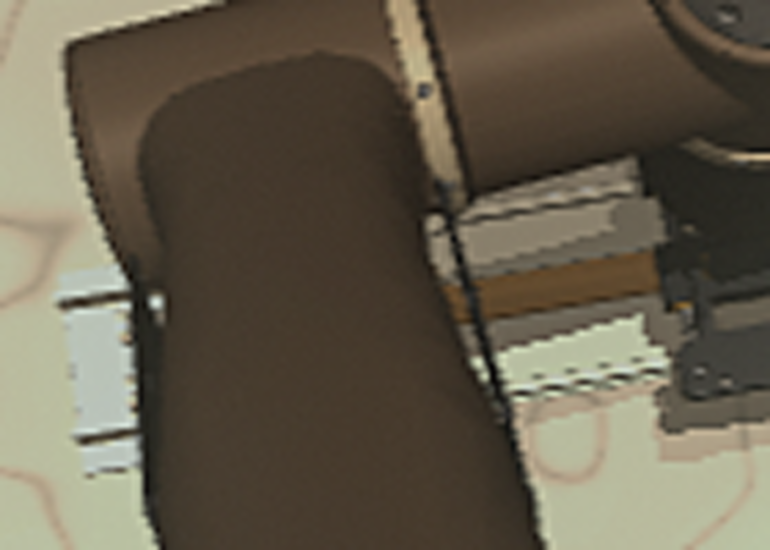

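```bash
python3 - <<'E'
from h import *
t=np.array([584.5,74]);th=1.645;u=np.array([np.cos(th),np.sin(th)])
for (x,y,z) in [(142,285,30),(156,405,30),(152,345,42),(180,315,20),(186,380,20)]:
    p=pix('top',210-.4+x/5.5,130-.4+y/5.4,z);print(x,y,z,(p[:2]-t)@u)
t=cv2.imread("pics/top0.png");a=t[170:220,215:265];cv2.imwrite("pics/c9.png",cv2.resize(a,None,fx=11,fy=11,interpolation=cv2.INTER_CUBIC))
E
```

```text
142 285 30 134.22644672213366
156 405 30 136.0770918454176
152 345 42 131.97746216751403
180 315 20 118.17961723739957
186 380 20 120.10034399986905
```

View pics/c9.png

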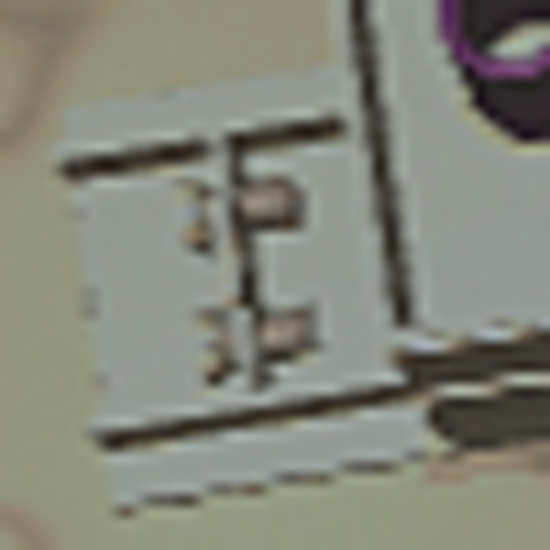

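Request:
carry_out(
  xyz=[
    [0,4,0],
    [0,4,0],
    [0,4,0],
    [0,4,0],
    [0,4,0],
  ],
  turn=[
    [0,0,0],
    [0,0,0],
    [0,0,0],
    [0,0,0],
    [0,0,0],
  ],
  fingers=[-1,-1,-1,-1,-1],
)

```text
time: 14.05
ee_pos: [596.5, -73.5, 34.1]
tool_rot: [-0.039, 0.999, -0.0, 0.001]
ft_force: [1.1, -2.4, -0.7]
grip_width: 21.7
```

Request:
carry_out(
  xyz=[
    [0,1,0],
    [0,1,0],
  ],
  turn=[
    [0,0,0],
    [0,0,0],
  ],
  fingers=[-1,-1],
)

```text
time: 14.3
ee_pos: [596.3, -71.7, 34.1]
tool_rot: [-0.039, 0.999, -0.0, 0.001]
ft_force: [0.5, -2.4, -0.2]
grip_width: 21.8
```

Request:
carry_out(
  xyz=[
    [0,1,0],
    [0,1,0],
  ],
  turn=[
    [0,0,0],
    [0,0,0],
  ],
  fingers=[-1,-1],
)

```text
time: 14.55
ee_pos: [596.1, -69.8, 34.1]
tool_rot: [-0.039, 0.999, -0.0, 0.001]
ft_force: [0.1, -1.3, 0.9]
grip_width: 21.7
```

Request:
carry_out(
  xyz=[
    [0,0.6,0],
    [0,0.6,0],
    [0,0.6,0],
  ],
  turn=[
    [0,0,0],
    [0,0,0],
    [0,0,0],
  ],
  fingers=[-1,-1,-1],
)

```text
time: 14.92
ee_pos: [595.9, -67.9, 34.1]
tool_rot: [-0.039, 0.999, -0.0, 0.001]
ft_force: [1.2, -0.8, -0.1]
grip_width: 21.8
```

Request:
carry_out(
  xyz=[
    [0,0.6,0],
    [0,0.6,0],
    [0,0.6,0],
  ],
  turn=[
    [0,0,0],
    [0,0,0],
    [0,0,0],
  ],
  fingers=[-1,-1,-1],
)

```text
time: 15.3
ee_pos: [595.8, -66.1, 34.1]
tool_rot: [-0.039, 0.999, -0.0, 0.001]
ft_force: [0.1, -2.2, -0.1]
grip_width: 22.4
```

Request:
carry_out(
  xyz=[
    [0,0.6,0],
    [0,0.6,0],
    [0,0.6,0],
  ],
  turn=[
    [0,0,0],
    [0,0,0],
    [0,0,0],
  ],
  fingers=[-1,-1,-1],
)

```text
time: 15.68
ee_pos: [595.7, -64.4, 34.0]
tool_rot: [-0.039, 0.999, -0.0, 0.001]
ft_force: [0.3, -1.7, -0.3]
grip_width: 21.9
```

Request:
carry_out(
  xyz=[
    [0,0.5,0],
    [0,0.5,0],
    [0,0.5,0],
  ],
  turn=[
    [0,0,0],
    [0,0,0],
    [0,0,0],
  ],
  fingers=[-1,-1,-1],
)

```text
time: 16.05
ee_pos: [595.6, -62.8, 34.0]
tool_rot: [-0.039, 0.999, -0.0, 0.001]
ft_force: [-0.0, -1.4, -0.1]
grip_width: 22.0
```

One call at a time from here.

Request:
carry_out(
  xyz=[
    [0,0.5,0],
    [0,0.5,0],
    [0,0.5,0],
  ],
  turn=[
    [0,0,0],
    [0,0,0],
    [0,0,0],
  ],
  fingers=[-1,-1,-1],
)

```text
time: 16.42
ee_pos: [595.4, -61.4, 34.0]
tool_rot: [-0.039, 0.999, -0.0, 0.001]
ft_force: [-0.3, -0.9, 0.9]
grip_width: 22.0
```

Request:
carry_out(
  xyz=[
    [0,0.5,0],
    [0,0.5,0],
    [0,0.5,0],
  ],
  turn=[
    [0,0,0],
    [0,0,0],
    [0,0,0],
  ],
  fingers=[-1,-1,-1],
)

```text
time: 16.8
ee_pos: [595.3, -59.9, 34.0]
tool_rot: [-0.039, 0.999, -0.0, 0.001]
ft_force: [-0.1, -1.5, -0.6]
grip_width: 21.3
```

Request:
carry_out(
  xyz=[
    [0,0.5,0],
    [0,0.5,0],
    [0,0.5,0],
  ],
  turn=[
    [0,0,0],
    [0,0,0],
    [0,0,0],
  ],
  fingers=[-1,-1,-1],
)

```text
time: 17.18
ee_pos: [595.2, -58.4, 34.0]
tool_rot: [-0.039, 0.999, -0.0, 0.001]
ft_force: [1.4, -2.1, -2.2]
grip_width: 22.2
```

Request:
carry_out(
  xyz=[
    [0,0.5,0],
    [0,0.5,0],
    [0,0.5,0],
  ],
  turn=[
    [0,0,0],
    [0,0,0],
    [0,0,0],
  ],
  fingers=[-1,-1,-1],
)

```text
time: 17.55
ee_pos: [595.1, -56.9, 34.0]
tool_rot: [-0.039, 0.999, -0.0, 0.001]
ft_force: [1.0, -1.3, -0.5]
grip_width: 22.0
```

Request:
carry_out(
  xyz=[
    [0,0.5,0],
    [0,0.5,0],
    [0,0.5,0],
  ],
  turn=[
    [0,0,0],
    [0,0,0],
    [0,0,0],
  ],
  fingers=[-1,-1,-1],
)

```text
time: 17.92
ee_pos: [595.0, -55.3, 34.1]
tool_rot: [-0.039, 0.999, -0.0, 0.001]
ft_force: [0.5, -2.7, -1.0]
grip_width: 21.8
```

Request:
carry_out(
  xyz=[
    [0,0.5,0],
    [0,0.5,0],
    [0,0.5,0],
  ],
  turn=[
    [0,0,0],
    [0,0,0],
    [0,0,0],
  ],
  fingers=[-1,-1,-1],
)

```text
time: 18.3
ee_pos: [594.8, -53.9, 34.0]
tool_rot: [-0.039, 0.999, -0.0, 0.001]
ft_force: [0.0, -2.0, 0.1]
grip_width: 21.9
```

Request:
carry_out(
  xyz=[
    [0,0.5,0],
    [0,0.5,0],
    [0,0.5,0],
  ],
  turn=[
    [0,0,0],
    [0,0,0],
    [0,0,0],
  ],
  fingers=[-1,-1,-1],
)

```text
time: 18.68
ee_pos: [594.7, -52.9, 34.2]
tool_rot: [-0.039, 0.999, -0.001, 0.001]
ft_force: [0.5, -7.0, 0.6]
grip_width: 21.9
```

Request:
carry_out(
  xyz=[
    [0,0,0],
  ],
  turn=[
    [0,0,0],
  ],
  fingers=[-1],
)

```text
time: 18.8
ee_pos: [594.7, -52.8, 34.2]
tool_rot: [-0.039, 0.999, -0.001, 0.001]
ft_force: [-0.3, -5.5, 0.3]
grip_width: 21.9
```

Request:
carry_out(
  xyz=[
    [0,0.2,0],
  ],
  turn=[
    [0,0,0],
  ],
  fingers=[-1],
)

```text
time: 18.92
ee_pos: [594.7, -52.8, 34.2]
tool_rot: [-0.039, 0.999, -0.001, 0.001]
ft_force: [0.5, -6.0, 1.8]
grip_width: 21.6
```

Request:
carry_out(
  xyz=[
    [0,0,0],
  ],
  turn=[
    [0,0,0],
  ],
  fingers=[-1],
)

```text
time: 19.05
ee_pos: [594.7, -52.8, 34.2]
tool_rot: [-0.039, 0.999, -0.001, 0.001]
ft_force: [1.6, -6.0, 0.2]
grip_width: 21.7
```

Request:
carry_out(
  xyz=[
    [0,0.3,0],
  ],
  turn=[
    [0,0,0],
  ],
  fingers=[-1],
)

```text
time: 19.18
ee_pos: [594.7, -52.8, 34.3]
tool_rot: [-0.039, 0.999, -0.001, 0.001]
ft_force: [0.4, -8.6, 1.5]
grip_width: 21.9
```

Request:
carry_out(
  xyz=[
    [0,0,0],
  ],
  turn=[
    [0,0,0],
  ],
  fingers=[-1],
)

```text
time: 19.3
ee_pos: [594.7, -52.8, 34.3]
tool_rot: [-0.039, 0.999, -0.001, 0.001]
ft_force: [0.4, -7.7, 1.0]
grip_width: 21.6
```

Request:
carry_out(
  xyz=[
    [0,0,0],
  ],
  turn=[
    [0,0,0],
  ],
  fingers=[-1],
)

```text
time: 19.42
ee_pos: [594.7, -52.8, 34.2]
tool_rot: [-0.039, 0.999, -0.001, 0.001]
ft_force: [0.8, -8.0, 1.1]
grip_width: 21.9
```

```bash
python3 - <<'E'
from h import *
s=read_state();print(s['ft_torque'],s['ft_force'])
get_image('top')
s=read_state();print(s['ft_torque'],s['ft_force'])
snap('side','s11');s=read_state();print(s['ft_torque'],s['ft_force']);st()
E
```

```text
[-2.6017788  -0.27921306  0.00980069] [ 0.76950885 -8.04814547  1.08129726]
[-2.61675905 -0.23996927 -0.05608567] [ 0.90065079 -8.15712854  1.1579028 ]
[-2.57266244 -0.3085869  -0.01501935] [ 0.61257787 -7.81317513  0.7000039 ]
t 19.52 p [594.71 -52.81  34.26] head -1.4929 tilt [ 0.002 -0.002 -1.   ] F [ 0.61 -7.81  0.7 ] w 21.9 q [ 0.24  0.42 -0.39  0.   -0.76 -0.16]
```

Request:
carry_out(
  xyz=[
    [0,0,0],
    [0,0,0],
    [0,0,0],
  ],
  turn=[
    [0,0,0],
    [0,0,0],
    [0,0,0],
  ],
  fingers=[-1,-1,-1],
)

```text
time: 19.9
ee_pos: [594.7, -52.8, 34.2]
tool_rot: [-0.039, 0.999, -0.001, 0.001]
ft_force: [0.8, -7.7, 0.6]
grip_width: 21.5
```

```bash
python3 - <<'E'
from h import *
s=read_state();print(s['ft_torque'],s['ft_force'])
E
```

```text
[-2.60319447 -0.19029484 -0.01302363] [ 0.83185735 -7.70306839  0.55592991]
```

Request:
carry_out(
  xyz=[
    [0,0,0],
    [0,0,0],
    [0,0,0],
    [0,0,0],
    [0,0,0],
  ],
  turn=[
    [0,0,0],
    [0,0,0],
    [0,0,0],
    [0,0,0],
    [0,0,0],
  ],
  fingers=[-1,-1,-1,-1,-1],
)

```text
time: 20.52
ee_pos: [594.7, -52.8, 34.3]
tool_rot: [-0.039, 0.999, -0.001, 0.001]
ft_force: [0.1, -6.9, 1.9]
grip_width: 22.0
```

```bash
python3 - <<'E'
from h import *
t=cv2.imread("pics/s11.png");a=t[130:250,260:400];cv2.imwrite("pics/s11c.png",cv2.resize(a,None,fx=4.9,fy=4.9,interpolation=cv2.INTER_CUBIC))
E
```

```text
(no output)
```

View pics/s11c.png

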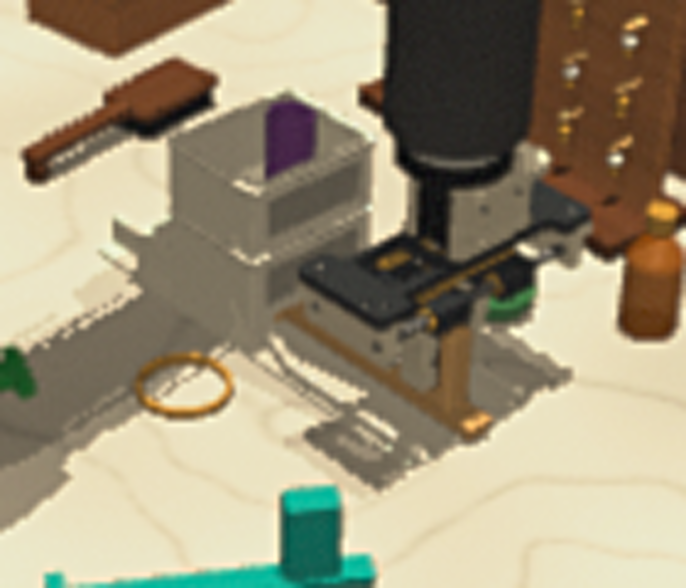

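Request:
carry_out(
  xyz=[
    [0,-1,0],
    [0,-3,0],
    [0,-6,0],
    [0,-10,0],
    [0,-12,0],
  ],
  turn=[
    [0,0,0],
    [0,0,0],
    [0,0,0],
    [0,0,0],
    [0,0,0],
  ],
  fingers=[-1,-1,-1,-1,-1],
)

```text
time: 21.15
ee_pos: [597.2, -84.5, 34.0]
tool_rot: [-0.039, 0.999, -0.0, 0.001]
ft_force: [-0.0, 0.7, -1.6]
grip_width: 21.7
```

Request:
carry_out(
  xyz=[
    [0,-12,0],
    [0,-12,0],
    [0,-12,0],
    [0,-12,0],
    [0,-12,0],
  ],
  turn=[
    [0,0,0],
    [0,0,0],
    [0,0,0],
    [0,0,0],
    [0,0,0],
  ],
  fingers=[-1,-1,-1,-1,-1],
)

```text
time: 21.78
ee_pos: [601.9, -144.5, 34.1]
tool_rot: [-0.039, 0.999, -0.0, 0.001]
ft_force: [0.2, 0.1, -1.2]
grip_width: 21.6
```

Request:
carry_out(
  xyz=[
    [0,-14,0],
    [0,-14,0],
    [0,-14,0],
    [0,-14,0],
    [0,-14,0],
  ],
  turn=[
    [0,0,0],
    [0,0,0],
    [0,0,0],
    [0,0,0],
    [0,0,0],
  ],
  fingers=[-1,-1,-1,-1,-1],
)

```text
time: 22.4
ee_pos: [607.4, -214.4, 34.2]
tool_rot: [-0.039, 0.999, -0.0, 0.001]
ft_force: [-0.1, -1.0, -0.9]
grip_width: 21.5
```

Request:
carry_out(
  xyz=[
    [0,-14,0],
    [0,-14,0],
    [0,-12,0],
    [0,-6,0],
    [0,0,0],
  ],
  turn=[
    [0,0,0],
    [0,0,0],
    [0,0,0],
    [0,0,0],
    [0,0,0],
  ],
  fingers=[-1,-1,-1,-1,-1],
)

```text
time: 23.02
ee_pos: [610.8, -259.7, 34.1]
tool_rot: [-0.039, 0.999, -0.0, 0.001]
ft_force: [0.1, -0.2, -0.4]
grip_width: 21.8
```

```bash
python3 look.py s12 150 260 270 430;python3 - <<'E'
from h import *
snap('top','t12')
t=cv2.imread("pics/t12.png");a=t[130:230,210:350];cv2.imwrite("pics/t12c.png",cv2.resize(a,None,fx=5.5,fy=5.5,interpolation=cv2.INTER_CUBIC))
E
```

```text
t 23.02 p [ 610.82 -259.66   34.14] head -1.4934 tilt [ 0.002 -0.001 -1.   ] F [ 0.1  -0.24 -0.44] w 21.8 q [-0.11  0.51 -0.23  0.   -0.83  0.19]
t 23.07 p [ 610.86 -259.28   34.19] head -1.493 tilt [ 0.002 -0.001 -1.   ] F [-0.85  0.7  -1.6 ] w 22.2 q [-0.11  0.51 -0.23  0.   -0.83  0.19]
k 4.9375
```

View pics/s12c.png

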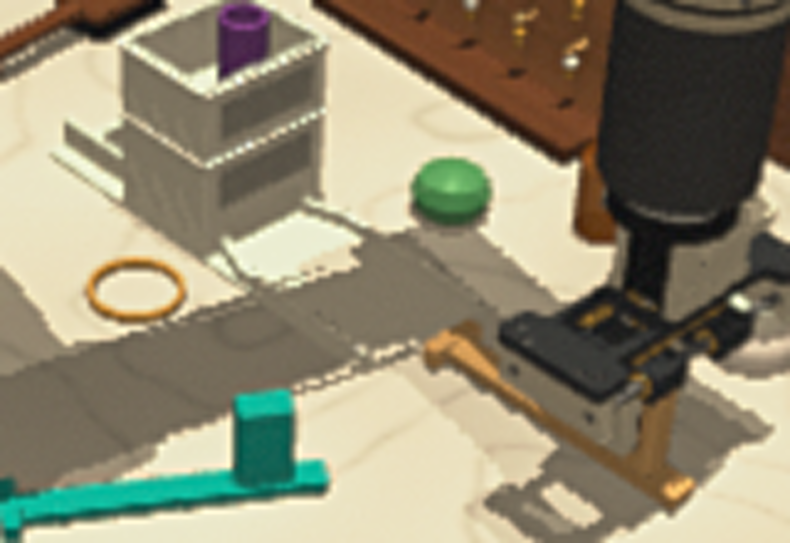

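View pics/t12c.png

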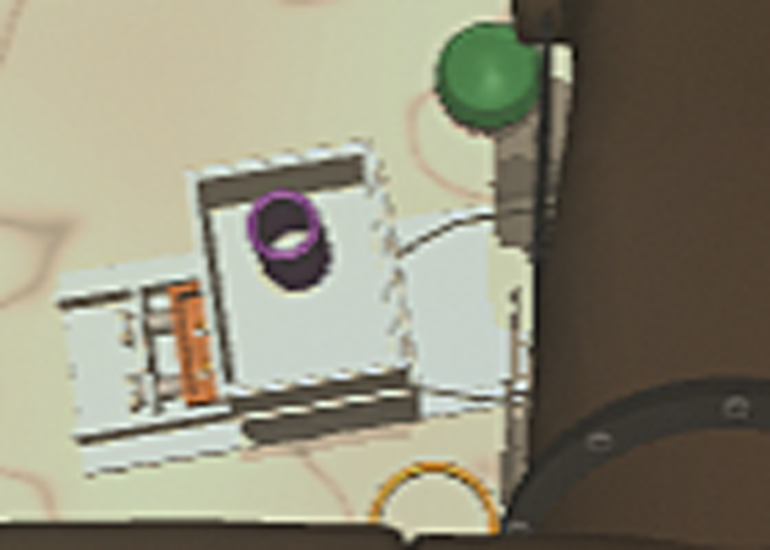

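```bash
python3 - <<'E'
import cv2
t=cv2.imread("pics/t12.png");a=t[170:220,215:265];cv2.imwrite("pics/t12d.png",cv2.resize(a,None,fx=11,fy=11,interpolation=cv2.INTER_CUBIC))
E
```

```text
(no output)
```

View pics/t12d.png

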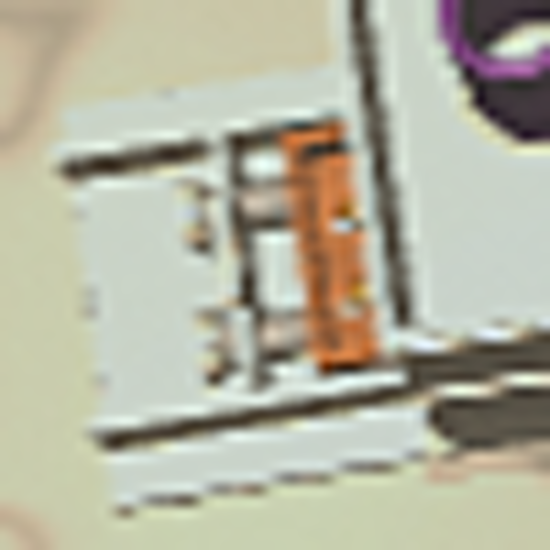

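Top view: the tray's front edge (285,130)–(320,365) is parallel to the divider, and both screw tips bear on it. Now the stick goes down.

Request:
carry_out(
  xyz=[
    [0,-7,0],
    [0,-7,0],
    [0,0,2],
    [0,0,2],
    [0,0,0],
  ],
  turn=[
    [0,0,0],
    [0,0,0],
    [0,0,0],
    [0,0,0],
    [0,0,0],
  ],
  fingers=[-1,-1,-1,-1,-1],
)

```text
time: 23.75
ee_pos: [611.9, -273.1, 30.0]
tool_rot: [-0.039, 0.999, -0.0, 0.001]
ft_force: [0.0, -0.2, -1.7]
grip_width: 21.8
```

Request:
carry_out(
  xyz=[
    [0,0,0.7],
    [0,0,0.7],
    [0,0,0],
  ],
  turn=[
    [0,0,0],
    [0,0,0],
    [0,0,0],
  ],
  fingers=[-1,-1,-1],
)

```text
time: 24.12
ee_pos: [612.2, -273.2, 29.4]
tool_rot: [-0.039, 0.999, -0.001, 0.001]
ft_force: [-0.9, 0.1, 3.9]
grip_width: 21.9
```

Request:
carry_out(
  xyz=[
    [0,0,0],
    [0,0,0],
    [0,0,0],
    [0,0,0],
  ],
  turn=[
    [0,0,0],
    [0,0,0],
    [0,0,0],
    [0,0,0],
  ],
  fingers=[-0.3,0,0.3,0.4],
)

```text
time: 24.62
ee_pos: [612.0, -273.2, 28.7]
tool_rot: [-0.039, 0.999, -0.0, 0.001]
ft_force: [-0.9, 0.8, 0.3]
grip_width: 54.9
```

Request:
carry_out(
  xyz=[
    [0,0,-10],
    [0,0,-30],
    [0,0,-50],
    [0,0,-50],
    [0,0,0],
  ],
  turn=[
    [0,0,0],
    [0,0,0],
    [0,0,0],
    [0,0,0],
    [0,0,0],
  ],
  fingers=[0.4,0.4,0.4,0.4,0.4],
)

```text
time: 25.25
ee_pos: [614.5, -274.0, 175.1]
tool_rot: [-0.039, 0.999, -0.002, 0.005]
ft_force: [-0.4, 0.3, -0.4]
grip_width: 61.4
```

Request:
carry_out(
  xyz=[
    [0,-40,-30],
    [0,-40,-10],
    [0,-30,0],
    [0,0,0],
  ],
  turn=[
    [0,0,0],
    [0,0,0],
    [0,0,0],
    [0,0,0],
  ],
  fingers=[0.4,0.4,0.4,0.4],
)

```text
time: 25.75
ee_pos: [619.6, -384.6, 208.2]
tool_rot: [-0.038, 0.999, -0.0, 0.0]
ft_force: [-0.1, -0.1, -0.8]
grip_width: 61.1
```

```bash
python3 look.py s13 130 290 240 450;python3 - <<'E'
from h import *
snap('top','t13')
E
```

```text
t 25.75 p [ 619.57 -384.63  208.21] head -1.4953 tilt [ 0.001 -0.001 -1.   ] F [-0.1  -0.14 -0.82] w 61.1 q [-0.29  0.46  0.12  0.   -1.23  0.36]
t 25.8 p [ 619.64 -383.49  208.19] head -1.4945 tilt [ 0.001 -0.    -1.   ] F [ 0.48 -0.03 -0.62] w 61.1 q [-0.29  0.46  0.12  0.   -1.23  0.36]
k 3.6875
```

View pics/s13c.png

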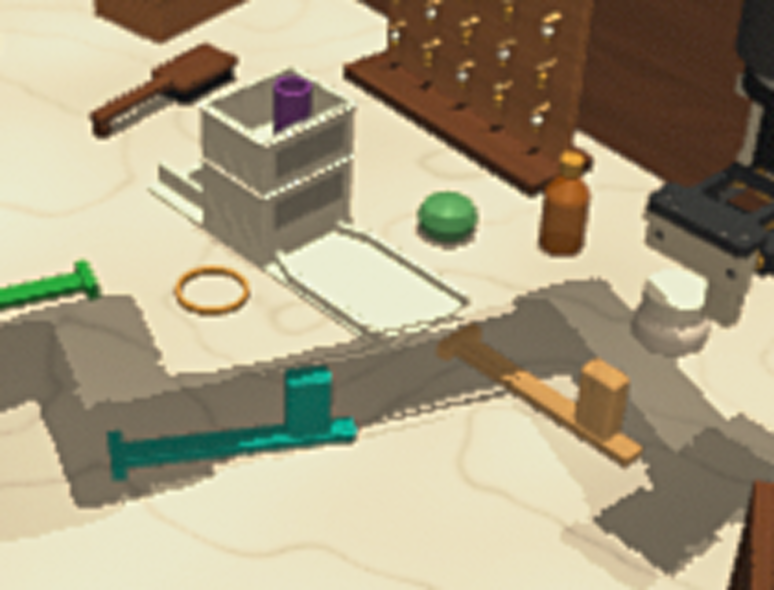

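View pics/t13.png

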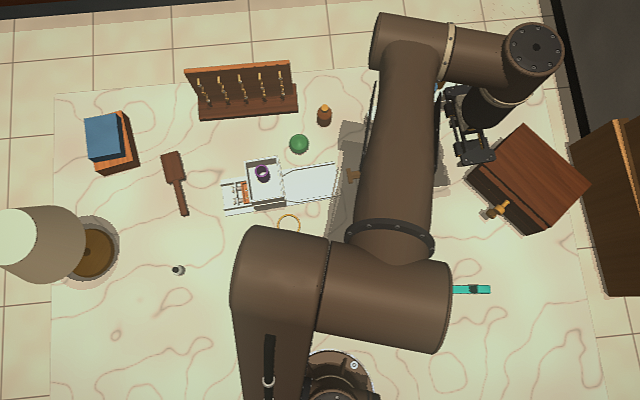

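```bash
python3 - <<'E'
from h import *
st();print(close_job())
E
```

```text
t 25.85 p [ 619.8  -382.71  208.35] head -1.4936 tilt [ 0.001 -0.    -1.   ] F [ 0.69 -0.61 -0.1 ] w 61.6 q [-0.29  0.46  0.12  0.   -1.23  0.36]
the job is handed in; nothing more can be done
None
```

The job is done and handed in at about 26 s of the 72 s allowed. The tray sits home in the channel, and the wooden push stick is out of the opening and let go.

- **Feeding:** I gripped the wooden stick, not a green or turquoise look-alike. With it I pushed the tray from the sill through the opening, and the gripper never touched the tray. While sliding, the wrist read up to about 3 N.
- **Pressing home:** Contact showed as a sharp rise in force. I held about 6 to 8.6 N for roughly 1.8 s, the last 1.3 s at about 8 N. The highest reading was 8.6 N, taken at the end of each move, with about 1 N of noise.
- **Square against the screws:** The sideways moment put the push within about 1 mm of the stick's centre line. The top picture after withdrawal shows the tray's front edge parallel to the divider and on both screw tips.
- **Stick and bystanders:** The last side picture shows the stick flat on the table, grip upright, clear of the sill. The objects visible in the last pictures stand where they were, though the arm hid part of the final top view. The gripper is clear of everything.

No check failed. The tray's front stopped about 3 to 5 mm further in than I had estimated from the first picture, within my measuring error. The contact force and the later picture confirm it is home.

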